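# Set up the mitre station for the next batch

### The job

Set up the mitre station for the next batch: put the leftover pointed offcuts from the feed rack into the grey offcut tray, and slide every long wooden blank lying on the bench flat and straight under the rack's hold-down bar, one to a lane, fully home against the back stop. Swing the fence arm round until it points straight at the brass index tab, and turn the cut counter's reset knob anticlockwise back to its zero stop. Leave the other tools and things on the bench where they are.

Things in the scene. Friction and masses are not known exactly. Their poses are not given: they have to be found in the camera images.
- blank0_mid (a point): centre of a blank, a plain pale wooden slat 150 long x 40 wide x 24 high (mm), about 0.09 kg, lying flat on the bench; x runs along its length, y across its width; either end may go in first. Two or three blanks are present (None if absent). Grip it across its 40 mm width.
- blank1_mid (a point): centre of a blank, a plain pale wooden slat 150 long x 40 wide x 24 high (mm), about 0.09 kg, lying flat on the bench; x runs along its length, y across its width; either end may go in first. Two or three blanks are present (None if absent). Grip it across its 40 mm width.
- blank2_mid (a point): centre of a blank, a plain pale wooden slat 150 long x 40 wide x 24 high (mm), about 0.09 kg, lying flat on the bench; x runs along its length, y across its width; either end may go in first. Two or three blanks are present (None if absent). Grip it across its 40 mm width.
- offcut0_mid (a point): centre of a leftover offcut, same 40 x 24 mm section as the blanks but 80 mm long with one pointed end; x runs along it to the point: flat end 40 mm behind, point 40 mm ahead, sides parallel from -40 to +20 mm. Lies on the rack's deck before the bar, in the way. About 0.05 kg. Two are present. Grip across the 40 mm width.
- offcut1_mid (a point): centre of a leftover offcut, same 40 x 24 mm section as the blanks but 80 mm long with one pointed end; x runs along it to the point: flat end 40 mm behind, point 40 mm ahead, sides parallel from -40 to +20 mm. Lies on the rack's deck before the bar, in the way. About 0.05 kg. Two are present. Grip across the 40 mm width.
- seat0 (a point): left-hand (+y) lane of the fixed aluminium feed rack: the point on the deck under the centre of a blank that is fully home here (blank's centre 12 mm above it). x points along the lane, in under the bar, away from the robot; z up. All lanes alike. Deck top: 10 mm above the bench; deck begins 70 mm behind this point (-x). Bar across all lanes: front face 25 mm ahead (+x), 28 mm deep.
- seat1 (a point): middle lane of the fixed aluminium feed rack: the point on the deck under the centre of a blank that is fully home here (blank's centre 12 mm above it). x points along the lane, in under the bar, away from the robot; z up. All lanes alike. Bar: underside 31, top 45 mm above the deck. Back stop: face 75 mm ahead, 28 mm high.
- seat2 (a point): right-hand (-y) lane of the fixed aluminium feed rack: the point on the deck under the centre of a blank that is fully home here (blank's centre 12 mm above it). x points along the lane, in under the bar, away from the robot; z up. All lanes alike. Each lane is 48 mm wide between posts, which stand only under the bar; lanes are 78 mm apart (38 mm free between neighbouring blanks).
- fence (a joint): angle of the fence arm about its upright pivot (rad), growing anticlockwise seen from above; range -0.6 to 0.6; a friction pivot (0.25 N m) that stays where it is left
- fence_handle (a point): on the axis of the fence arm's black upright grip post: round, 24 mm across, top 22 mm above this point. x points level along the arm, outward; the pivot axis is 165 mm behind (-x). The arm, aluminium, 26 mm wide, has its top 28 mm below this point; its tip is 187 mm from the pivot. Board below: top 10 mm above the bench
- index_tab (a point): top middle of the brass index tab fixed on the fence board, 26 x 10 mm and 14 mm tall with a small 6 mm screw head on it, 205 mm from the same pivot; x points outward from the pivot through the tab. The fence arm is set when its x is parallel to this x
- knob (a joint): turn of the cut counter's reset knob from its zero stop (rad), 0 at the stop, growing clockwise seen from above, so it is reset by turning anticlockwise; starts between 1.8 and 3.6; light friction (0.06 N m), stays where left; at 0 the white line on the knob meets the raised white mark on the housing's front edge
- knob_grip (a point): centre of the knob's upright grip bar, on the knob's axis: a bar 58 mm long (along x, turns with the knob), 14 mm wide, 28 mm tall, its top 13 mm above this point and 81 mm above the bench, on a disc of 33 mm radius whose top lies 15 mm below this point; the grey counter housing below is 90 x 90 mm, 45 mm high and fixed
- tray_in (a point): centre of the inner floor of the grey open offcut tray, fixed to the bench; inside about 132 (x) x 142 (y) mm, walls 45 mm high from the bench, 4 mm thick
- screwdriver: screwdriver with green handle, lying; origin on its underside; not to be disturbed
- square: try square with a wooden stock, lying; origin on its underside; not to be disturbed
- glue: white glue bottle, 170 mm tall; origin on its underside; not to be disturbed
- jar: glass jar with a steel cap, 85 mm tall; origin on its underside; not to be disturbed
- mug: white mug, 90 mm tall; origin on its underside; not to be disturbed
- tape: grey tape measure, 75 x 35 x 65 mm; origin on its underside; not to be disturbed

How it is judged:
By the outcome, as a careful person would: the job done as asked, in the order asked, and still so for the second after the job is handed in, with the robot touching nothing.
Of blank0, blank1, blank2 only 2 to 3 are there at a start; the rules pass over those that are not, and their reading is None.
At some moment in a run one of blank0, blank1, blank2 may be knocked a few centimetres aside while the robot is not near it.
Once in a run the grip may slacken for a moment while it holds something.
It also fails if it takes over 210 s, if anything falls off the work surface, if the arm or the gripper's body presses on something with over 40 N, if the wrist force passes 120 N, or if a joint passes its speed limit or range.

### The arm

A 6-joint arm with a two-finger parallel gripper is mounted at the origin on the work surface. World frame = base frame: x ahead of the robot, y to its left, z up, the work surface at z = 0. Lengths are in m, angles in rad, forces in N, time in s.
With the tool pointing down it reaches from about 0.425 to 0.95 m from the base axis. Payload 3.5 kg.
Tool frame: the origin (TCP) lies midway between the tips of the shut fingers; the grasp point (between the pads) lies 19 mm behind it; z points along the fingers, x is the direction in which the jaws open and shut, and the axes are right-handed (so a half turn about z gives the same grasp; the last joint's range is limited). The gripper opens to 85 mm and grips with 20 to 120 N. Pads are 22 mm wide; open, the fingers measure 114 mm over their backs; the gripper's body (76 mm by 85 mm) begins 54 mm behind the grasp point. The pads swing forward as they close: fully open they stand 13 mm farther back than shut.
Start: joints at [1.055, 0.286, 1.577, -0, 1.279, -0.15], TCP at [0.241, 0.63, 0.231] pointing down, gripper open.
Joint ranges: [-2.77, 2.77], [-0.9, 2.22], [0.21, 2.48], [-1.53, 4.67], [0.24, 2.81], [-2.84, 2.84]. Speed limits (rad/s): [2.79, 2.79, 3.14, 3.14, 3.14, 3.14].

### API

Orientations are given as a unit quaternion [x, y, z, w].
In Python, from plant import readout, optics, ctrl gives the robot as it stands. The module is installed in compiled form; this text tells all that it offers.
- The arm moves only by the shell command python3 -m crank 'ROWS' [OPENING] [FORCE]. ROWS is text: rows parted by semicolons, each of 6 numbers parted by spaces: the shift along the tool's x, y, z in mm, then the turn, a rotation vector about the tool's x, y, z in rad. In form: dx dy dz ax ay az; .... A call has 1 to 5 rows; each row shifts and turns the commanded pose from where the row before left it, along the tool's axes as they then stand; what a row does not reach is not made up. A row lasts 1/8 s, in which the tool goes at most 62.5 mm and 10.7 degrees, less where a joint would pass 70% of its speed; a pose out of reach is approached as far as the arm can. A call is refused whole if a number of a shift passes 62.5 or a number of a turn 0.188, either way. A call with a gripper value outside its range is refused whole. OPENING is the opening, from -1 (shut) to 1 (fully open), set as the call begins (- or left out, the last holds). The fingers move at their own pace and stop on an object; FORCE is the grip in N (left out, the last holds). Time passes only in rows, so rows that do not move let the fingers close. It gives the time, the measured TCP pose, the force and the opening at its end, in the units of the state.
- readout.get_state(): the state, without advancing time (a new reading comes with each control period).
- optics.read_camera(name): name is "side" or "top"; returns the picture (400x640x3 uint8, red, green, blue); there is no depth.
- optics.calibration(name): a dict with "mtx" (3x3 intrinsics, pixels), "rvec" (rotation vector, rad) and "tvec" (3), from world to camera coordinates, as OpenCV has them. Camera axes: x right, y down, z forward; pixel columns grow to the right and rows downward; lengths in m; the calibration is good to about 2 mm. A picture is of the moment at which its call begins. calibration takes no time and is no camera call.
- ctrl.sign_off(): hands the job in, once; it reports no verdict.
Trained networks look in the newest picture that a camera, given by its name, has taken for a name from the list of things; names that differ only in an ending like _2 or _b are one class to them, and where a whole thing is asked for, a point or a joint stands for the part that bears it (a point fixed in the world has none). Each returns a list of dicts, best first, with "p" (0 to 1); they miss things now and then, are a little off and sometimes report something else, mostly with a low value. They report only what shows in the picture. A call takes as long as a camera call.
- optics.recognise(camera, thing): "xy" ([column, row] as shares, 0 to 1, of the picture: columns of its width, rows of its height, amid what is visible of it).
The state is a dict: "time": time; "qpos": joint angles; "dq": joint speeds; "joint_efforts": joint torques, N m; "eef_pos": TCP position; "tcp_rot": TCP orientation; "contact_force": force on the tool from outside, world axes, zero at the start; "wrist_torque": the same for the moment, N m; "opening": opening from 0.0 (shut) to 1.0 (fully open).
Only numpy, scipy, OpenCV 4.12 (cv2) and the standard library are available. Lean on these libraries where they do the work, as an engineer would, in place of code of your own. Each camera call takes 0.05 s, during which the arm holds its last target.

## Working session

There is one attempt and no reset: what is moved stays moved. The work goes in short steps, Python scripts to look and compute and a shell command to move; the robot and the scene stay as the last step left them, time stands still between calls to the robot, and variables do not carry over. Pictures are saved under pics/ and viewed, and the job is handed in when it is done.

```bash
mkdir -p pics
cat > h.py <<'E'
import numpy as np, cv2
from plant import readout, optics, ctrl
from scipy.spatial.transform import Rotation as R
def cal(n):
    c=optics.calibration(n); return np.array(c["mtx"],float),np.array(c["rvec"],float).ravel(),np.array(c["tvec"],float).ravel()
def px2w(n,uv,z):
    K,r,t=cal(n); Rm=cv2.Rodrigues(r)[0]
    d=Rm.T@np.linalg.inv(K)@np.array([uv[0],uv[1],1.]); o=-Rm.T@t
    s=(z-o[2])/d[2]; return o+s*d
def w2px(n,P):
    K,r,t=cal(n); return cv2.projectPoints(np.array(P,float).reshape(-1,3),r,t,K,None)[0].reshape(-1,2)
def snap(n,f):
    im=optics.read_camera(n); cv2.imwrite('pics/'+f,im[:,:,::-1]); return im
E
python3 - <<'E'
from h import *
s=readout.get_state()
for k,v in s.items(): print(k,np.round(v,3))
for n in("top","side"):
    snap(n,n+"0.png"); K,r,t=cal(n); print(n,K.tolist(),-cv2.Rodrigues(r)[0].T@t)
for n in("top","side"):
  for th in["blank0_mid","offcut0_mid","seat0","seat1","seat2","fence_handle","index_tab","knob_grip","tray_in","screwdriver","square","glue","jar","mug","tape"]:
    try: print(n,th,[(round(d["p"],2),np.round(np.array(d["xy"])*[640,400]).tolist()) for d in optics.recognise(n,th)])
    except Exception as e: print(n,th,e)
E
```

```text
time 0.0
qpos [ 1.055  0.287  1.578 -0.     1.279 -0.15 ]
dq [-0.    -0.001  0.001 -0.     0.001 -0.   ]
joint_efforts [ 3.0000e-03 -4.0598e+01 -2.9263e+01 -0.0000e+00  6.0000e-03  0.0000e+00]
eef_pos [0.241 0.63  0.23 ]
tcp_rot [ 0.824  0.567 -0.001  0.001]
contact_force [-0.175 -0.556 -0.792]
wrist_torque [0.047 0.053 0.003]
opening 0.999
top [[490.52827215393404, 0.0, 322.47237102286743], [0.0, 490.52827215393404, 196.45257355055912], [0.0, 0.0, 1.0]] [0.37420673 0.00370989 1.45657298]
side [[487.0130733122944, 0.0, 321.9718803967973], [0.0, 487.0130733122944, 201.52854047185653], [0.0, 0.0, 1.0]] [-0.00246067 -1.04806285  1.46151291]
top blank0_mid [(0.65, [305.0, 227.0]), (0.58, [460.0, 217.0])]
top offcut0_mid [(0.62, [327.0, 182.0]), (0.15, [448.0, 161.0])]
top seat0 [(0.92, [351.0, 157.0])]
top seat1 [(0.92, [351.0, 157.0])]
top seat2 [(0.92, [351.0, 157.0])]
top fence_handle [(0.85, [222.0, 165.0]), (0.58, [305.0, 224.0])]
top index_tab []
top knob_grip [(0.72, [457.0, 219.0])]
top tray_in [(0.58, [447.0, 163.0])]
top screwdriver [(0.59, [221.0, 285.0])]
top square [(0.85, [
[... 185 characters left out ...]
)]
top tape [(0.73, [513.0, 213.0])]
side blank0_mid [(0.63, [303.0, 207.0])]
side offcut0_mid [(0.55, [331.0, 205.0])]
side seat0 [(0.6, [359.0, 214.0])]
side seat1 [(0.6, [359.0, 214.0])]
side seat2 [(0.6, [359.0, 214.0])]
side fence_handle [(0.75, [304.0, 153.0])]
side index_tab []
side knob_grip [(0.61, [356.0, 288.0])]
side tray_in [(0.85, [399.0, 270.0]), (0.67, [236.0, 182.0]), (0.51, [382.0, 177.0])]
side screwdriver [(0.48, [236.0, 182.0])]
side square [(0.77, [294.0, 313.0]), (0.46, [303.0, 207.0])]
side glue [(0.92, [288.0, 114.0]), (0.42, [357.0, 213.0])]
side jar [(0.79, [382.0, 175.0])]
side mug [(0.92, [259.0, 129.0])]
side tape [(0.79, [383.0, 336.0]), (0.36, [301.0, 206.0])]
```

View pics/top0.png

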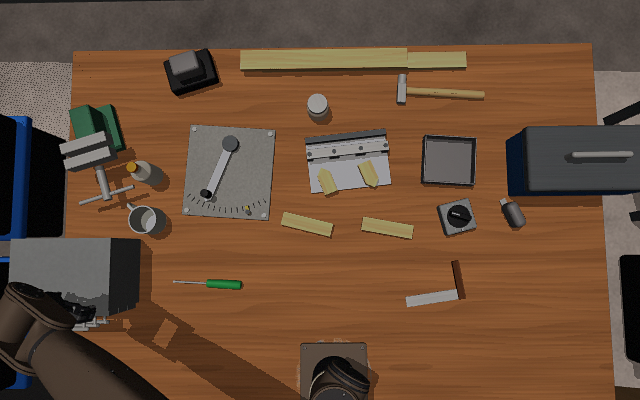

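View pics/side0.png

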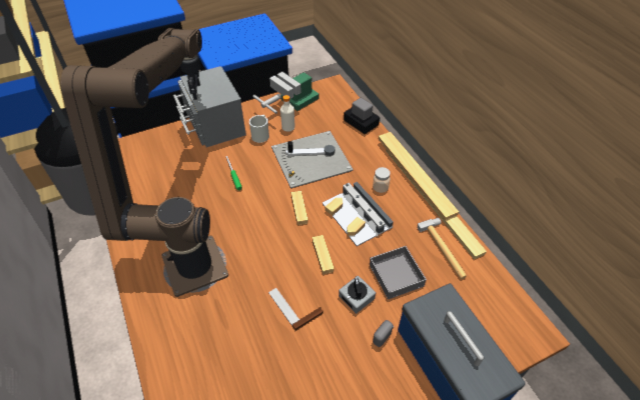

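Top view: blanks at about (307,224) and (387,228), offcuts at (328,181) and (369,173), rack (350,160), fence pivot (230,144), post (207,194), tab near (247,208), knob (459,216), tray (448,160). I'll zoom in for detail.

Run:
```python
import cv2
im=cv2.imread('pics/top0.png')
cv2.imwrite('pics/z1.png',cv2.resize(im[115:245,175:305],None,fx=4.6,fy=4.6,interpolation=cv2.INTER_CUBIC))
cv2.imwrite('pics/z2.png',cv2.resize(im[120:245,275:425],None,fx=4.8,fy=4.8,interpolation=cv2.INTER_CUBIC))
cv2.imwrite('pics/z3.png',cv2.resize(im[125:245,410:530],None,fx=5,fy=5,interpolation=cv2.INTER_CUBIC))
```

```text
(no output)
```

View pics/z1.png

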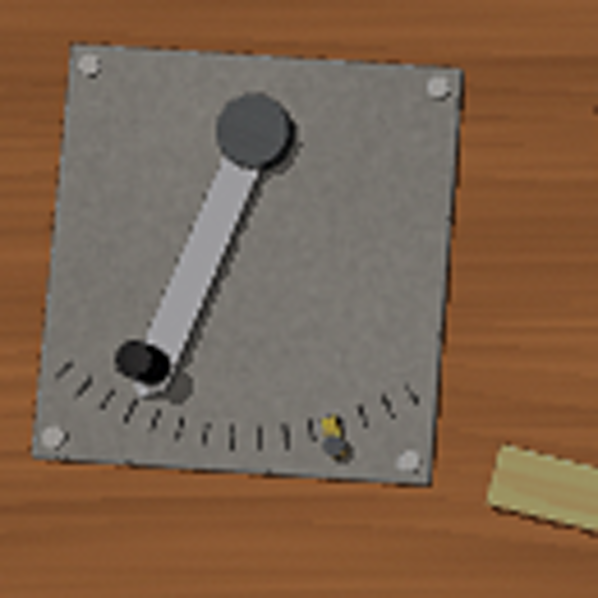

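View pics/z2.png

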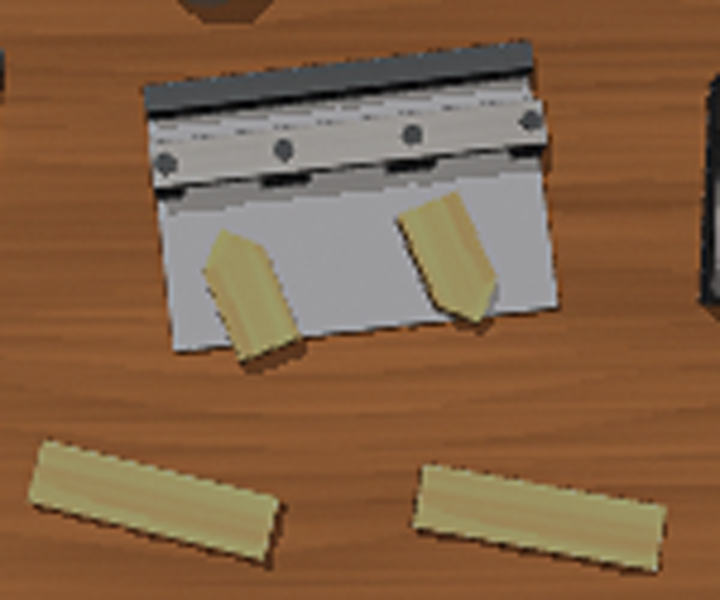

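View pics/z3.png

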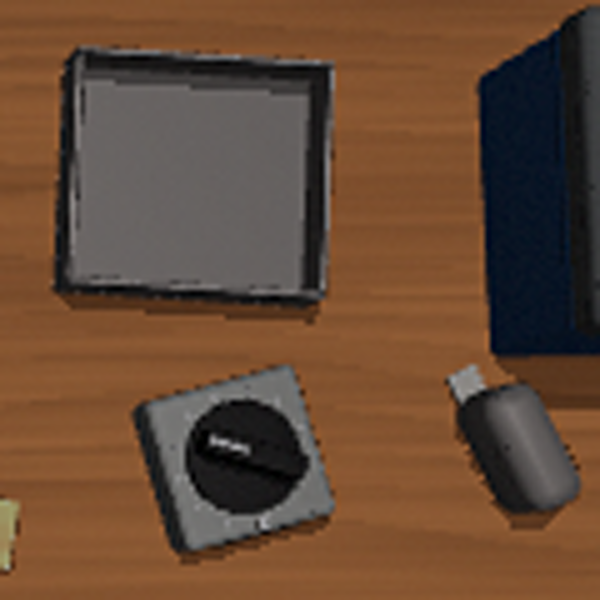

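Run:
```python
import cv2
im=cv2.imread('pics/side0.png')
cv2.imwrite('pics/s1.png',cv2.resize(im[125:190,265:360],None,fx=8,fy=8,interpolation=cv2.INTER_CUBIC))
cv2.imwrite('pics/s2.png',cv2.resize(im[165:285,280:400],None,fx=5,fy=5,interpolation=cv2.INTER_CUBIC))
cv2.imwrite('pics/s3.png',cv2.resize(im[240:320,330:430],None,fx=7,fy=7,interpolation=cv2.INTER_CUBIC))
```

```text
(no output)
```

View pics/s1.png

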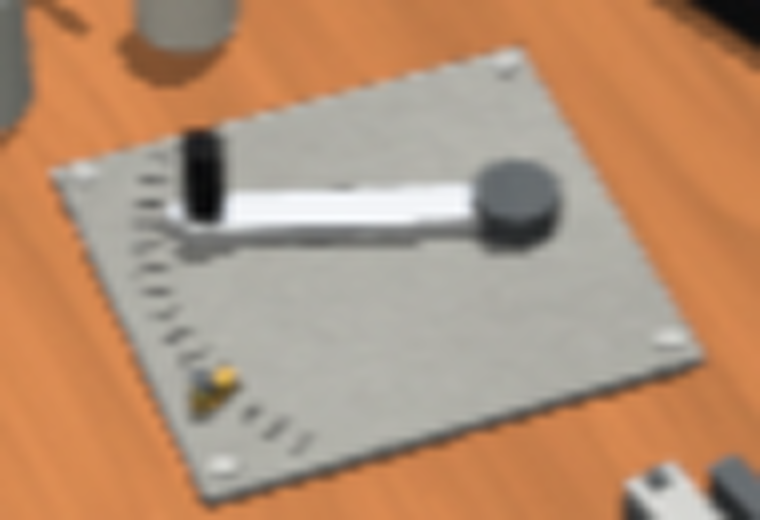

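View pics/s2.png

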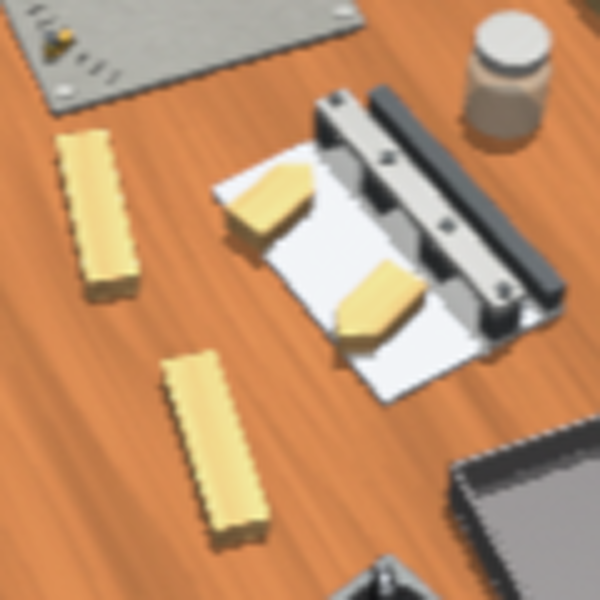

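View pics/s3.png

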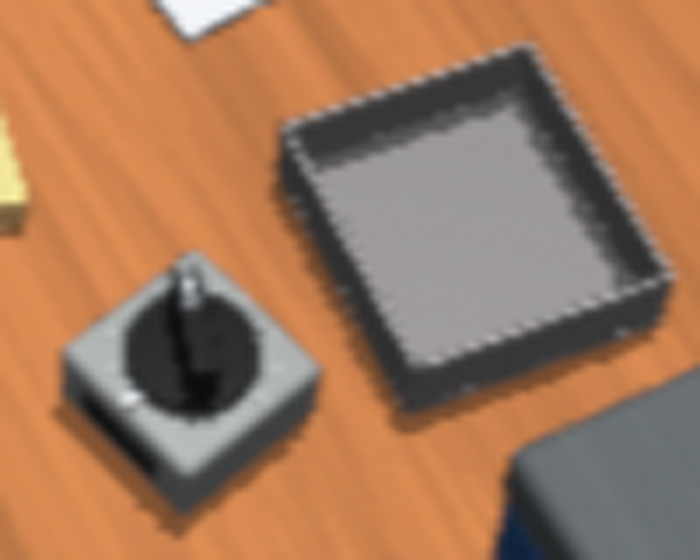

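```bash
cat > m.py <<'E'
from h import *
def wood(im,z,box=None,amin=100):
    hsv=cv2.cvtColor(im,cv2.COLOR_RGB2HSV)
    m=((hsv[:,:,0]>=20)&(hsv[:,:,0]<=35)&(hsv[:,:,1]>60)&(hsv[:,:,2]>110)).astype(np.uint8)
    n,l,s,c=cv2.connectedComponentsWithStats(m)
    out=[]
    for i in range(1,n):
        if s[i,4]<amin or c[i,1]<90: continue
        v,u=np.nonzero(l==i)
        P=np.array([px2w("top",(a,b),z)[:2] for a,b in zip(u,v)])
        (cx,cy),(w,h),a=cv2.minAreaRect((P*1000).astype(np.float32))
        mu=P.mean(0); e,V=np.linalg.eigh(np.cov(P.T)); ax=V[:,1]
        out.append(dict(px=c[i],n=s[i,4],cen=(cx/1000,cy/1000),wh=(w,h),mean=mu,yaw=np.degrees(np.arctan2(ax[1],ax[0])),ra=a))
    return out
E
python3 - <<'E'
from m import *
im=cv2.imread('pics/top0.png')[:,:,::-1].copy()
for z in(0.024,0.034):
  for o in wood(im,z): print(z,{k:np.round(v,3).tolist() for k,v in o.items()})
o=np.array([275,120]);f=lambda p,z:px2w("top",np.array(p)/4.8+o-0.4,z)
print("deck front L,R",f((175,352),.01)[:2],f((558,307),.01)[:2])
for p in[(165,163),(284,149),(412,134),(531,121)]: print("bar screw",f(p,.055)[:2])
print("stop top front", f((148,117),.038)[:2],f((533,69),.038)[:2])
print("bar front top", f((155,187),.055)[:2],f((546,146),.055)[:2])
o=np.array([410,125]);g=lambda p,z:px2w("top",np.array(p)/5+o-0.4,z)
print("tray",[g(p,.045)[:2].round(3) for p in[(77,50),(332,64),(322,298),(57,290)]])
print("housing top",[g(p,.045)[:2].round(3) for p in[(140,408),(290,368),(332,508),(182,550)]], "mark",g((262,523),.047)[:2])
print("bar ends",[g(p,.081)[:2].round(3) for p in[(197,440),(307,468)]],"line",g((230,443),.081)[:2])
o=np.array([175,115]);k=lambda p,z:px2w("top",np.array(p)/4.6+o-0.4,z)
o2=np.array([265,125])
def tri(a,b):
    P=[]; uv=[np.array(a)/4.6+o-.4,np.array(b)/8+o2-.4]
    for n in("top","side"):
        K,r,t=cal(n); P.append(K@np.c_[cv2.Rodrigues(r)[0],t])
    X=cv2.triangulatePoints(P[0],P[1],uv[0].reshape(2,1),uv[1].reshape(2,1)); X=(X[:3]/X[3]).ravel(); return X
for nm,a,b in[("pivot",(253,130),(517,190)),("posttop",(133,357),(203,136)),("tabscrew",(331,425),(228,377))]:
    X=tri(a,b); print(nm,X.round(4),w2px("top",X)-(np.array(a)/4.6+o-.4),w2px("side",X)-(np.array(b)/8+o2-.4))
print("board",[k(p,.01)[:2].round(3) for p in[(70,45),(462,70),(432,486),(33,458)]])
print("screws",[k(p,.012)[:2].round(3) for p in[(90,66),(438,88),(407,460),(53,437)]])
print("arm",[k(p,.03)[:2].round(3) for p in[(224,160),(260,175),(150,347),(177,365)]])
E
```

```text
0.024 {'px': [445.123, 91.099], 'n': 203, 'cen': [0.832, -0.34], 'wh': [226.338, 9.437], 'mean': [0.832, -0.34], 'yaw': 85.704, 'ra': 85.809}
0.024 {'px': [368.505, 172.961], 'n': 311, 'cen': [0.585, -0.109], 'wh': [77.337, 38.411], 'mean': [0.587, -0.108], 'yaw': -157.105, 'ra': 22.654}
0.024 {'px': [326.298, 181.06], 'n': 315, 'cen': [0.568, 0.018], 'wh': [76.657, 40.485], 'mean': [0.565, 0.017], 'yaw': -158.06, 'ra': 21.151}
0.024 {'px': [306.511, 223.748], 'n': 663, 'cen': [0.44, 0.077], 'wh': [147.545, 38.237], 'mean': [0.44, 0.076], 'yaw': 75.761, 'ra': 75.469}
0.024 {'px': [386.955, 227.201], 'n': 668, 'cen': [0.428, -0.158], 'wh': [148.1, 38.51], 'mean': [0.427, -0.158], 'yaw': 79.418, 'ra': 79.14}Traceback (most recent call last):
  File "<stdin>", line 4, in <module>
  File "m.py", line 10, in wood
    P=np.array([px2w("top",(a,b),z)[:2] for a,b in zip(u,v)])
                ~~~~^^^^^^^^^^^^^^^
  File "h.py", line 7, in px2w
    K,r,t=cal(n); Rm=cv2.Rodrigues(r)[0]
          ~~~^^^
  File "h.py", line 5, in cal
    c=optics.calibration(n); return np.array(c["mtx"],float),np.array(c["rvec"],float).ravel(),np.array(c["tvec"],float).ravel()
ValueError: time passes only in moves, steps and waits
```

```bash
sed -i 's/^def cal(n):/import functools\n@functools.lru_cache(None)\ndef cal(n):/' h.py
python3 - <<'E'
from m import *
im=cv2.imread('pics/top0.png')[:,:,::-1].copy()
for z in(0.024,0.034):
  for o in wood(im,z): print(z,{k:np.round(v,3).tolist() for k,v in o.items()})
o=np.array([275,120]);f=lambda p,z:px2w("top",np.array(p)/4.8+o-0.4,z)
print("deck front L,R",f((175,352),.01)[:2],f((558,307),.01)[:2])
for p in[(165,163),(284,149),(412,134),(531,121)]: print("bar screw",f(p,.055)[:2])
print("stop top front", f((148,117),.038)[:2],f((533,69),.038)[:2])
print("bar front top", f((155,187),.055)[:2],f((546,146),.055)[:2])
o=np.array([410,125]);g=lambda p,z:px2w("top",np.array(p)/5+o-0.4,z)
print("tray",[g(p,.045)[:2].round(3) for p in[(77,50),(332,64),(322,298),(57,290)]])
print("housing top",[g(p,.045)[:2].round(3) for p in[(140,408),(290,368),(332,508),(182,550)]], "mark",g((262,523),.047)[:2])
print("bar ends",[g(p,.081)[:2].round(3) for p in[(197,440),(307,468)]],"line",g((230,443),.081)[:2])
o=np.array([175,115]);k=lambda p,z:px2w("top",np.array(p)/4.6+o-0.4,z)
o2=np.array([265,125])
def tri(a,b):
    P=[]; uv=[np.array(a)/4.6+o-.4,np.array(b)/8+o2-.4]
    for n in("top","side"):
        K,r,t=cal(n); P.append(K@np.c_[cv2.Rodrigues(r)[0],t])
    X=cv2.triangulatePoints(P[0],P[1],uv[0].reshape(2,1),uv[1].reshape(2,1)); X=(X[:3]/X[3]).ravel(); return X
for nm,a,b in[("pivot",(253,130),(517,190)),("posttop",(133,357),(203,136)),("tabscrew",(331,425),(228,377))]:
    X=tri(a,b); print(nm,X.round(4),w2px("top",X)-(np.array(a)/4.6+o-.4),w2px("side",X)-(np.array(b)/8+o2-.4))
print("board",[k(p,.01)[:2].round(3) for p in[(70,45),(462,70),(432,486),(33,458)]])
print("screws",[k(p,.012)[:2].round(3) for p in[(90,66),(438,88),(407,460),(53,437)]])
print("arm",[k(p,.03)[:2].round(3) for p in[(224,160),(260,175),(150,347),(177,365)]])
E
```

```text
0.024 {'px': [445.123, 91.099], 'n': 203, 'cen': [0.832, -0.34], 'wh': [226.338, 9.437], 'mean': [0.832, -0.34], 'yaw': 85.704, 'ra': 85.809}
0.024 {'px': [368.505, 172.961], 'n': 311, 'cen': [0.585, -0.109], 'wh': [77.337, 38.411], 'mean': [0.587, -0.108], 'yaw': -157.105, 'ra': 22.654}
0.024 {'px': [326.298, 181.06], 'n': 315, 'cen': [0.568, 0.018], 'wh': [76.657, 40.485], 'mean': [0.565, 0.017], 'yaw': -158.06, 'ra': 21.151}
0.024 {'px': [306.511, 223.748], 'n': 663, 'cen': [0.44, 0.077], 'wh': [147.545, 38.237], 'mean': [0.44, 0.076], 'yaw': 75.761, 'ra': 75.469}
0.024 {'px': [386.955, 227.201], 'n': 668, 'cen': [0.428, -0.158], 'wh': [148.1, 38.51], 'mean': [0.427, -0.158], 'yaw': 79.418, 'ra': 79.14}
0.034 {'px': [445.123, 91.099], 'n': 203, 'cen': [0.829, -0.338], 'wh': [224.758, 9.371], 'mean': [0.829, -0.338], 'yaw': 85.704, 'ra': 85.809}
0.034 {'px': [368.505, 172.961], 'n': 311, 'cen': [0.583, -0.108], 'wh': [76.797, 38.143], 'mean': [0.586, -0.107], 'yaw': -157.105, 'ra': 22.654}
0.034 {'px': [326.298, 181.06], 'n': 315, 'cen': [0.567, 0.018], 'wh': [76.122, 40.203], 'mea
[... 867 characters left out ...]
array([ 0.404, -0.324])] mark [ 0.41881042 -0.36924609]
bar ends [array([ 0.464, -0.326]), array([ 0.448, -0.386])] line [ 0.46254388 -0.34411882]
pivot [0.681  0.3023 0.0321] [[-0.00869017  0.02544952]] [[ 0.01876198 -0.00317742]]
posttop [0.5294 0.3651 0.0797] [[-0.012026    0.03451682]] [[ 0.02519024 -0.00237448]]
tabscrew [0.491  0.2523 0.0221] [[ 0.02055693 -0.05895066]] [[-0.04534606  0.00426778]]
board [array([0.744, 0.428]), array([0.724, 0.17 ]), array([0.452, 0.189]), array([0.472, 0.447])]
screws [array([0.729, 0.414]), array([0.712, 0.185]), array([0.469, 0.205]), array([0.486, 0.434])]
arm [array([0.662, 0.321]), array([0.652, 0.298]), array([0.541, 0.367]), array([0.53, 0.35])]
```

```bash
cat > p.py <<'E'
import sys
from h import *
# usage: p.py x y z(mm) yaw(deg) [nmin]: rows bringing TCP there, vertical
def rows(x,y,z,yaw,nmin=1,start=None):
    s=readout.get_state(); p=np.array(s["eef_pos"])*1000; Rm=R.from_quat(s["tcp_rot"])
    tx=np.array([np.cos(np.radians(yaw)),np.sin(np.radians(yaw)),0]); tz=np.array([0,0,-1.]); 
    T=R.from_matrix(np.c_[tx,np.cross(tz,tx),tz]); g=np.array([x,y,z],float)
    d=(Rm.inv()*T).as_rotvec()
    n=max(nmin,int(np.ceil(np.linalg.norm(g-p)/60)),int(np.ceil(np.degrees(np.linalg.norm(d))/10.5)))
    out=[]
    for i in range(n):
        sh=Rm.inv().apply((g-p)/n); out.append(np.r_[sh,d/n]); Rm=Rm*R.from_rotvec(d/n)
    print("q",np.round(s["qpos"],2),"p",p.round(1),"F",np.round(s["contact_force"],1),"op",round(float(s["opening"]),3),"t",round(s["time"],1))
    for i in range(0,n,5): print("; ".join(" ".join(f"{v:.1f}" if k<3 else f"{v:.3f}" for k,v in enumerate(r)) for r in out[i:i+5]))
if __name__=="__main__": a=[float(v) for v in sys.argv[1:]]; rows(*a[:4],int(a[4]) if len(a)>4 else 1)
E
python3 p.py 560 15 140 -68
```

```text
q [ 1.05  0.29  1.58 -0.    1.28 -0.15] p [241.4 630.3 231.3] F [ 0.7 -0.  -1.1] op 1.001 t 1.6
-32.9 37.0 6.5 0.000 0.000 0.171; -26.1 42.0 6.5 0.000 0.000 0.171; -18.6 45.9 6.5 0.000 0.000 0.171; -10.5 48.4 6.5 0.000 0.000 0.171; -2.2 49.4 6.5 0.000 0.000 0.171
6.3 49.1 6.5 0.000 0.000 0.171; 14.5 47.3 6.5 0.000 0.000 0.171; 22.4 44.2 6.5 0.000 0.000 0.171; 29.5 39.7 6.5 0.000 0.000 0.171; 35.9 34.1 6.5 0.000 0.000 0.171
41.1 27.5 6.5 0.000 0.000 0.171; 45.2 20.1 6.5 0.000 0.000 0.171; 48.0 12.1 6.5 0.000 0.000 0.171; 49.3 3.8 6.5 0.000 0.000 0.171
```

```bash
python3 -m crank '-33 37 6 0 0 0.171; -26 42 6 0 0 0.171; -19 46 6 0 0 0.171; -10 48 6 0 0 0.171; -2 49 6 0 0 0.171' 0.5 40
python3 -m crank '6 49 6 0 0 0.171; 14 47 6 0 0 0.171; 22 44 6 0 0 0.171; 30 40 6 0 0 0.171; 36 34 6 0 0 0.171'
python3 -m crank '41 28 6 0 0 0.171; 45 20 6 0 0 0.171; 48 12 6 0 0 0.171; 49 4 6 0 0 0.171; 0 0 0 0 0 0'
python3 - <<'E'
from m import *
im=snap("top","top1.png")
for o in wood(im,.034): print({k:np.round(v,3).tolist() for k,v in o.items()})
snap("side","side1.png")
E
python3 p.py 564 17 60 -68
```

```text
time: 2.22
eef_pos: [0.3558, 0.4099, 0.2014]
tcp_rot: [0.985, 0.171, 0.0, -0.0]
contact_force: [0.0, -1.0, 0.6]
opening: 0.751
time: 2.85
eef_pos: [0.4688, 0.19, 0.1716]
tcp_rot: [0.968, -0.253, 0.0, -0.0]
contact_force: [-0.2, 0.1, -0.1]
opening: 0.749
time: 3.48
eef_pos: [0.5591, 0.0129, 0.1471]
tcp_rot: [0.827, -0.562, 0.0, 0.0]
contact_force: [0.1, -0.3, -0.4]
opening: 0.75
{'px': [444.889, 91.111], 'n': 208, 'cen': [0.829, -0.338], 'wh': [224.747, 9.585], 'mean': [0.829, -0.337], 'yaw': 85.756, 'ra': 85.93}
{'px': [368.463, 172.971], 'n': 313, 'cen': [0.583, -0.108], 'wh': [76.797, 38.459], 'mean': [0.586, -0.107], 'yaw': -157.027, 'ra': 22.654}
{'px': [286.2, 218.704], 'n': 115, 'cen': [0.454, 0.134], 'wh': [26.066, 36.963], 'mean': [0.455, 0.134], 'yaw': 158.884, 'ra': 73.968}
{'px': [391.718, 228.018], 'n': 543, 'cen': [0.425, -0.17], 'wh': [119.738, 38.241], 'mean': [0.425, -0.171], 'yaw': 79.107, 'ra': 79.14}
q [-0.15  0.12  1.94  0.    1.09  1.03] p [557.9  15.5 147.2] F [ 0.7 -0.4  0.6] op 0.75 t 3.6
0.5 -3.1 43.6 0.000 0.000 -0.001; 0.5 -3.1 43.6 0.000 0.000 -0.001
```

View pics/top1.png

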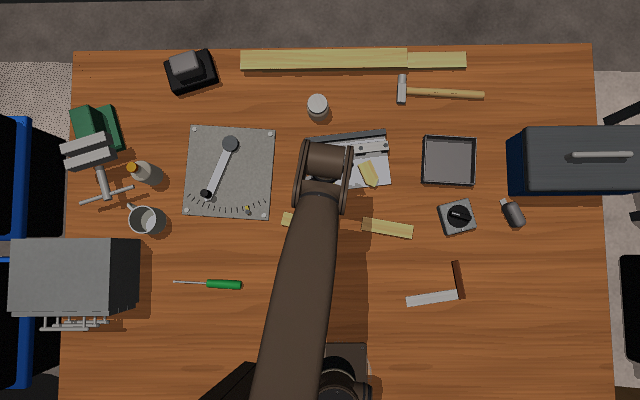

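No third blank was hidden under the arm, so there are two. I'm descending on the left offcut.

```bash
python3 -m crank '1 -6 45 0 0 0; 0 0 45 0 0 0; 0 0 30 0 0 0; 0 0 14 0 0 0; 0 0 0 0 0 0'
python3 -m crank '0 0 0 0 0 0; 0 0 0 0 0 0; 0 0 0 0 0 0; 0 0 0 0 0 0' -0.4 40; python3 p.py 564 17 12 -68
```

```text
time: 4.2
eef_pos: [0.5634, 0.0179, 0.013]
tcp_rot: [0.829, -0.559, -0.001, 0.0]
contact_force: [0.1, -0.3, 0.1]
opening: 0.748
time: 4.7
eef_pos: [0.5657, 0.0168, 0.0154]
tcp_rot: [0.828, -0.56, 0.002, -0.001]
contact_force: [-1.2, 1.4, 6.6]
opening: 0.457
q [-0.15  0.32  1.97  0.    0.84  1.04] p [565.7  16.8  15.4] F [-1.2  1.4  6.6] op 0.457 t 4.7
-0.8 1.6 3.4 -0.003 -0.002 -0.002
```

```bash
python3 -m crank '0 0 -50 0 0 0; 0 0 -50 0 0 0; 0 0 0 0 0 0'; python3 p.py 616 -368 115 -94
```

```text
time: 5.08
eef_pos: [0.5675, 0.0164, 0.1188]
tcp_rot: [0.828, -0.56, 0.005, -0.002]
contact_force: [1.1, -0.9, -0.5]
opening: 0.457
q [-0.15  0.17  1.94 -0.    1.03  1.04] p [567.5  16.4 118.8] F [ 1.1 -0.9 -0.5] op 0.457 t 5.1
53.5 14.0 0.7 -0.001 -0.000 0.065; 54.3 10.6 0.7 -0.001 -0.000 0.065; 54.9 7.0 0.7 -0.001 -0.000 0.065; 55.2 3.5 0.7 -0.001 -0.000 0.065; 55.3 -0.1 0.6 -0.001 -0.000 0.065
55.2 -3.7 0.6 -0.001 -0.000 0.065; 54.9 -7.2 0.6 -0.001 -0.000 0.065
```

```bash
python3 -m crank '54 14 1 0 0 0.065; 54 11 1 0 0 0.065; 55 7 1 0 0 0.065; 55 3 0 0 0 0.065; 55 0 0 0 0 0.065'
python3 -m crank '55 -4 0 0 0 0.065; 55 -7 0 0 0 0.065; 0 0 0 0 0 0'; python3 p.py 616 -368 20 -94
```

```text
time: 5.7
eef_pos: [0.5975, -0.2586, 0.1085]
tcp_rot: [0.726, -0.688, -0.001, 0.0]
contact_force: [0.8, 0.5, 0.4]
opening: 0.457
time: 6.08
eef_pos: [0.6108, -0.3709, 0.1084]
tcp_rot: [-0.679, 0.734, 0.001, -0.0]
contact_force: [0.1, 1.0, -1.0]
opening: 0.46
q [-0.69  0.48  1.55 -0.    1.11  0.96] p [ 610.8 -370.9  108.4] F [ 0.1  1.  -1. ] op 0.46 t 6.1
-1.6 -2.5 44.2 0.001 0.000 -0.004; -1.6 -2.5 44.2 0.001 0.000 -0.004
```

```bash
python3 -m crank '-2 -4 40 0 0 0; -1 0 40 0 0 0; 0 0 12 0 0 0; 0 0 0 0 0 0'
python3 -m crank '0 0 0 0 0 0; 0 0 0 0 0 0' 0.2
python3 -m crank '0 0 -40 0 0 0; 0 0 -60 0 0 0; 0 0 0 0 0 0' ; python3 p.py 586 -107 115 -67
```

```text
time: 6.58
eef_pos: [0.6155, -0.363, 0.0169]
tcp_rot: [-0.681, 0.732, 0.002, -0.0]
contact_force: [-0.3, -0.2, 0.1]
opening: 0.454
time: 6.82
eef_pos: [0.6176, -0.3653, 0.0209]
tcp_rot: [-0.681, 0.732, -0.002, 0.0]
contact_force: [-0.4, -0.1, 0.7]
opening: 0.603
time: 7.2
eef_pos: [0.6203, -0.3675, 0.1283]
tcp_rot: [-0.681, 0.732, -0.008, 0.001]
contact_force: [-0.0, 0.3, 1.0]
opening: 0.6
q [-0.68  0.47  1.54  0.    1.12  0.97] p [ 620.3 -367.5  128.3] F [-0.   0.3  1. ] op 0.6 t 7.2
-51.5 10.7 2.0 -0.002 -0.002 -0.095; -52.3 5.8 2.2 -0.002 -0.002 -0.095; -52.6 0.8 2.3 -0.002 -0.002 -0.095; -52.4 -4.2 2.5 -0.002 -0.002 -0.095; -51.8 -9.2 2.6 -0.002 -0.002 -0.095
```

```bash
python3 -m crank '-51 11 2 0 0 -0.095; -52 6 2 0 0 -0.095; -53 1 2 0 0 -0.095; -52 -4 2 0 0 -0.095; -52 -9 3 0 0 -0.095' 0.5
python3 -m crank '0 0 0 0 0 0; 0 0 0 0 0 0'; python3 p.py 586 -107 16 -67
```

```text
time: 7.82
eef_pos: [0.5805, -0.1029, 0.1081]
tcp_rot: [0.835, -0.551, 0.001, -0.0]
contact_force: [0.3, -0.2, 0.2]
opening: 0.752
time: 8.07
eef_pos: [0.5811, -0.1047, 0.108]
tcp_rot: [0.834, -0.552, 0.001, -0.0]
contact_force: [-0.1, -0.4, 0.2]
opening: 0.75
q [-0.35  0.23  1.88 -0.    1.02  0.82] p [ 581.1 -104.7  108. ] F [-0.1 -0.4  0.2] op 0.75 t 8.1
1.9 -1.8 46.0 -0.000 -0.001 0.000; 2.0 -1.8 46.0 -0.000 -0.001 0.000
```

```bash
python3 -m crank '3 -3 45 0 0 0; 0 0 35 0 0 0; 0 0 12 0 0 0; 0 0 0 0 0 0'
python3 -m crank '0 0 0 0 0 0; 0 0 0 0 0 0; 0 0 0 0 0 0; 0 0 0 0 0 0' -0.4 40;python3 -m crank '0 0 -50 0 0 0; 0 0 -50 0 0 0; 0 0 0 0 0 0'; python3 p.py 623 -311 115 -94
```

```text
time: 8.57
eef_pos: [0.5845, -0.1069, 0.015]
tcp_rot: [0.834, -0.552, -0.0, 0.0]
contact_force: [0.6, 0.5, 0.8]
opening: 0.748
time: 9.07
eef_pos: [0.5862, -0.1066, 0.0175]
tcp_rot: [0.834, -0.552, 0.002, -0.0]
contact_force: [-0.2, -1.6, 5.6]
opening: 0.458
time: 9.45
eef_pos: [0.5877, -0.1068, 0.1209]
tcp_rot: [0.834, -0.552, 0.005, -0.001]
contact_force: [-0.3, -0.1, -0.7]
opening: 0.459
q [-0.35  0.23  1.86  0.    1.04  0.82] p [ 587.7 -106.8  120.9] F [-0.3 -0.1 -0.7] op 0.459 t 9.4
50.4 11.9 1.7 -0.002 -0.001 0.118; 51.5 5.9 1.7 -0.002 -0.001 0.118; 51.8 -0.2 1.6 -0.002 -0.001 0.118; 51.4 -6.3 1.6 -0.002 -0.001 0.118
```

```bash
python3 -m crank '50 12 1 0 0 0.118; 51 6 1 0 0 0.118; 52 0 1 0 0 0.118; 51 -6 1 0 0 0.118; 0 0 0 0 0 0'
 python3 p.py 623 -311 18 -94
```

```text
time: 10.07
eef_pos: [0.6176, -0.3123, 0.1093]
tcp_rot: [-0.68, 0.733, 0.001, -0.0]
contact_force: [-0.9, 0.1, -0.1]
opening: 0.458
q [-0.61  0.44  1.62 -0.    1.09  1.03] p [ 617.6 -312.3  109.3] F [-0.9  0.1 -0.1] op 0.458 t 10.1
-0.8 -2.7 45.7 0.001 0.000 -0.002; -0.9 -2.7 45.7 0.001 0.000 -0.002
```

```bash
python3 -m crank '-1 -5 40 0 0 0; -1 0 40 0 0 0; 0 0 12 0 0 0; 0 0 0 0 0 0'
python3 -m crank '0 0 0 0 0 0; 0 0 0 0 0 0' 0.2
python3 -m crank '0 0 -40 0 0 0; 0 0 -60 0 0 0; -30 0 -30 0 0 0; -30 0 -30 0 0 0; -40 0 0 0 0 0'
python3 - <<'E'
from m import *
im=snap("top","top2.png")
for o in wood(im,.024): print({k:np.round(v,3).tolist() for k,v in o.items()})
E
```

```text
time: 10.58
eef_pos: [0.622, -0.3071, 0.0166]
tcp_rot: [-0.682, 0.731, 0.001, -0.001]
contact_force: [-0.2, -4.6, -3.8]
opening: 0.452
time: 10.82
eef_pos: [0.6218, -0.3128, 0.0167]
tcp_rot: [-0.683, 0.731, -0.004, -0.004]
contact_force: [0.2, -18.7, -13.8]
opening: 0.596
time: 11.45
eef_pos: [0.6321, -0.2067, 0.1834]
tcp_rot: [-0.682, 0.731, -0.003, 0.002]
contact_force: [0.1, 0.1, 0.1]
opening: 0.599
{'px': [444.774, 91.08], 'n': 212, 'cen': [0.832, -0.34], 'wh': [226.332, 9.717], 'mean': [0.832, -0.339], 'yaw': 85.707, 'ra': 85.871}
{'px': [457.308, 162.818], 'n': 318, 'cen': [0.617, -0.369], 'wh': [39.448, 77.551], 'mean': [0.615, -0.369], 'yaw': 175.398, 'ra': 84.248}
{'px': [306.525, 223.751], 'n': 663, 'cen': [0.44, 0.077], 'wh': [147.545, 38.251], 'mean': [0.44, 0.076], 'yaw': 75.786, 'ra': 75.469}
```

View pics/top2.png

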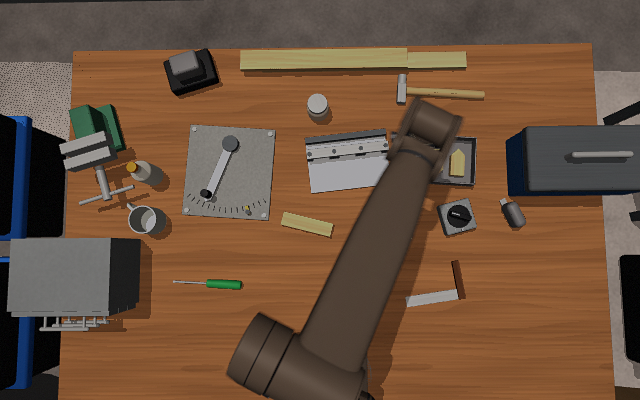

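```bash
python3 p.py 436.5 63 120 -14.3
```

```text
q [-0.46  0.3   1.65  0.    1.19  1.17] p [ 631.4 -200.8  181.3] F [-0.7  2.1 -1. ] op 0.602 t 11.5
-31.3 26.5 7.7 -0.001 0.000 -0.173; -35.4 20.7 7.7 -0.001 0.000 -0.173; -38.4 14.3 7.7 -0.001 0.000 -0.173; -40.3 7.5 7.7 -0.001 0.000 -0.173; -41.0 0.4 7.7 -0.001 0.000 -0.173
-40.4 -6.7 7.7 -0.001 0.000 -0.173; -38.7 -13.6 7.7 -0.001 0.000 -0.173; -35.8 -20.1 7.7 -0.001 0.000 -0.173
```

```bash
python3 -m crank '-31 27 8 0 0 -0.173; -35 21 8 0 0 -0.173; -38 14 8 0 0 -0.173; -40 8 8 0 0 -0.173; -41 0 8 0 0 -0.173' 0.5
python3 -m crank '-40 -7 8 0 0 -0.173; -39 -14 8 0 0 -0.173; -36 -20 8 0 0 -0.173; 0 0 0 0 0 0; 0 0 0 0 0 0'
python3 - <<'E'
from m import *
im=snap("top","top3.png")
for o in wood(im,.024): print({k:np.round(v,3).tolist() for k,v in o.items()})
s=snap("side","side3.png")
cv2.imwrite('pics/s4.png',cv2.resize(s[180:320,280:430,::-1],None,fx=5,fy=4.28,interpolation=cv2.INTER_CUBIC))
E
python3 p.py 436.5 63 8 -14.3
```

```text
time: 12.12
eef_pos: [0.5074, -0.0415, 0.1386]
tcp_rot: [0.927, -0.375, -0.001, -0.0]
contact_force: [0.3, 0.2, 0.2]
opening: 0.753
time: 12.75
eef_pos: [0.4371, 0.0565, 0.1155]
tcp_rot: [0.992, -0.128, 0.0, -0.0]
contact_force: [0.1, -0.3, 0.2]
opening: 0.749
{'px': [445.169, 91.121], 'n': 207, 'cen': [0.832, -0.34], 'wh': [226.35, 9.385], 'mean': [0.832, -0.341], 'yaw': 85.73, 'ra': 85.678}
{'px': [436.144, 160.326], 'n': 313, 'cen': [0.618, -0.308], 'wh': [38.213, 77.884], 'mean': [0.623, -0.307], 'yaw': 175.985, 'ra': 88.231}
{'px': [457.345, 162.837], 'n': 313, 'cen': [0.617, -0.369], 'wh': [38.889, 77.551], 'mean': [0.615, -0.369], 'yaw': 175.032, 'ra': 84.248}
{'px': [386.987, 227.212], 'n': 670, 'cen': [0.428, -0.158], 'wh': [148.1, 38.51], 'mean': [0.427, -0.158], 'yaw': 79.317, 'ra': 79.14}
q [-0.1  -0.11  2.23  0.    1.02  0.15] p [437.8  55.7 115.8] F [-0.5  0.2  0.2] op 0.751 t 12.8
-1.6 -3.3 53.9 -0.000 -0.001 -0.004; -1.6 -3.3 53.9 -0.000 -0.001 -0.004
```

View pics/top3.png

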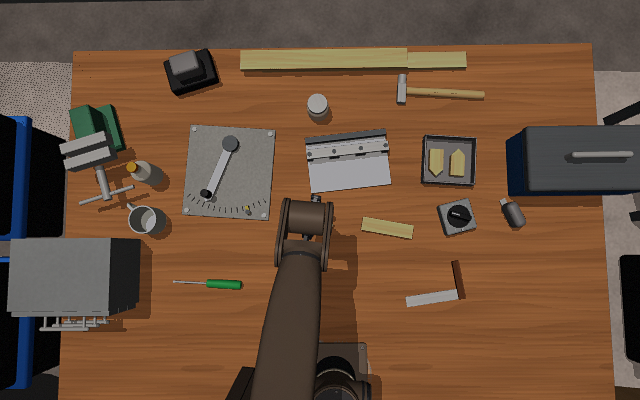

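View pics/s4.png

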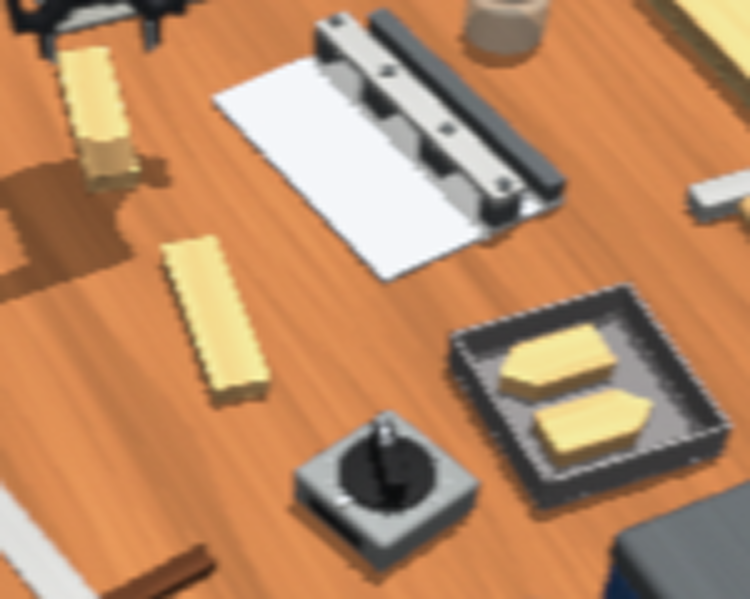

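Both offcuts lie flat in the tray. Next is the left blank.

```bash
python3 -m crank '-3 -7 45 0 0 -0.004; 0 0 45 0 0 0; 0 0 16 0 0 0; 0 0 0 0 0 0'
python3 -m crank '0 0 0 0 0 0; 0 0 0 0 0 0; 0 0 0 0 0 0; 0 0 0 0 0 0' -0.4 60;python3 p.py 436.5 63 8 -14.3
```

```text
time: 13.35
eef_pos: [0.4357, 0.0633, 0.0088]
tcp_rot: [0.992, -0.127, -0.001, 0.0]
contact_force: [0.1, -0.5, 0.6]
opening: 0.749
time: 13.85
eef_pos: [0.438, 0.0634, 0.0114]
tcp_rot: [0.992, -0.126, 0.002, 0.0]
contact_force: [-0.0, -0.7, 6.9]
opening: 0.449
q [-0.09  0.09  2.27 -0.    0.78  0.17] p [438.   63.4  11.4] F [-0.  -0.7  6.9] op 0.449 t 13.8
-1.3 0.8 3.4 -0.001 -0.004 -0.003
```

```bash
python3 -m crank '0 0 -40 0 0 0; 0 0 -20 0 0 0; 0 0 0 0 0 0'; python3 p.py 515 20 70 -84
```

```text
time: 14.22
eef_pos: [0.4374, 0.0636, 0.0713]
tcp_rot: [0.992, -0.126, 0.003, -0.0]
contact_force: [0.5, 0.1, -1.7]
opening: 0.45
q [-0.09 -0.03  2.25  0.    0.92  0.17] p [437.4  63.6  71.3] F [ 0.5  0.1 -1.7] op 0.45 t 14.2
12.3 3.3 0.2 -0.001 -0.001 0.173; 12.7 1.1 0.2 -0.001 -0.001 0.173; 12.7 -1.1 0.2 -0.001 -0.001 0.173; 12.3 -3.3 0.2 -0.001 -0.001 0.173; 11.5 -5.3 0.2 -0.001 -0.001 0.173
10.4 -7.3 0.2 -0.001 -0.001 0.173; 9.0 -8.9 0.2 -0.001 -0.001 0.173
```

```bash
python3 -m crank '12 3 0 0 0 0.173; 13 1 0 0 0 0.173; 13 -1 0 0 0 0.173; 12 -3 0 0 0 0.173; 12 -5 0 0 0 0.173'
python3 -m crank '10 -7 0 0 0 0.173; 9 -9 0 0 0 0.173; 0 0 0 0 0 0; 0 0 0 0 0 0'
python3 - <<'E'
from m import *
s=snap("side","side5.png")
cv2.imwrite('pics/s5.png',cv2.resize(s[160:300,270:420,::-1],None,fx=5,fy=4.28,interpolation=cv2.INTER_CUBIC))
im=snap("top","top5.png")
cv2.imwrite('pics/z5.png',cv2.resize(im[120:245,275:425,::-1],None,fx=4.8,fy=4.8,interpolation=cv2.INTER_CUBIC))
E
python3 p.py 521 20 24 -84
```

```text
time: 14.85
eef_pos: [0.4904, 0.032, 0.0677]
tcp_rot: [0.846, -0.533, -0.001, 0.001]
contact_force: [0.3, 0.5, -0.9]
opening: 0.449
time: 15.35
eef_pos: [0.5119, 0.0202, 0.0683]
tcp_rot: [0.745, -0.667, -0.001, 0.001]
contact_force: [-0.0, -0.3, -1.1]
opening: 0.448
q [-0.16  0.13  2.09  0.    0.93  1.3 ] p [512.2  20.2  68.7] F [-0.9 -0.5 -0.3] op 0.447 t 15.4
1.2 -8.8 44.7 0.001 0.000 0.004
```

View pics/s5.png

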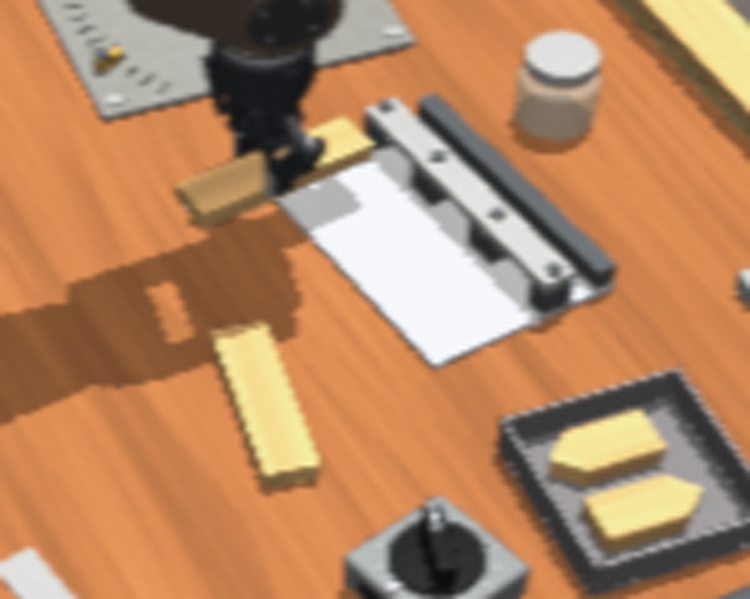

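View pics/z5.png

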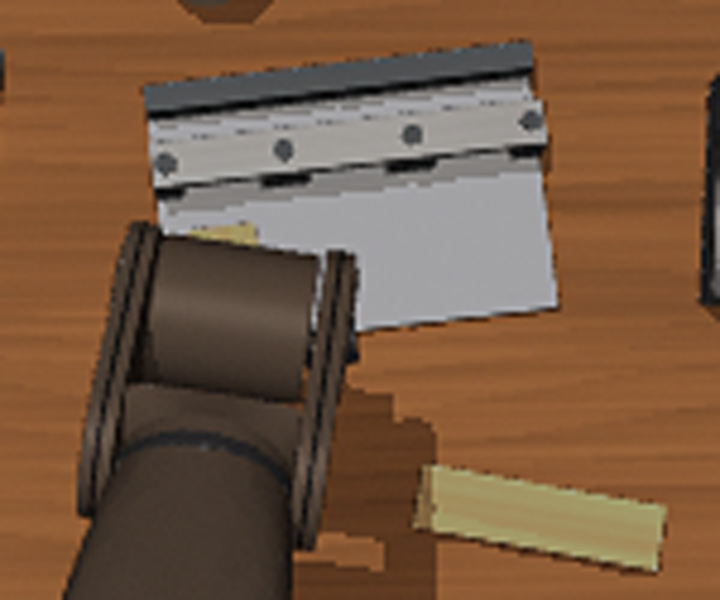

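```bash
python3 -m crank '1 0 30 0 0 0; 0 0 14 0 0 0; 0 0 0 0 0 0; 0 0 0 0 0 0'
python3 p.py 546.6 22.8 24 -84
python3 - <<'E'
from m import *
s=snap("side","side6.png")
cv2.imwrite('pics/s6.png',cv2.resize(s[160:300,270:420,::-1],None,fx=5,fy=4.28,interpolation=cv2.INTER_CUBIC))
im=snap("top","top6.png")
cv2.imwrite('pics/z6.png',cv2.resize(im[120:245,275:425,::-1],None,fx=4.8,fy=4.8,interpolation=cv2.INTER_CUBIC))
E
```

```text
time: 15.95
eef_pos: [0.5137, 0.0189, 0.026]
tcp_rot: [0.744, -0.668, 0.0, -0.0]
contact_force: [0.3, 0.5, -0.9]
opening: 0.447
q [-0.16  0.21  2.09  0.    0.84  1.3 ] p [513.7  18.9  26. ] F [ 0.3  0.5 -0.9] op 0.447 t 15.9
-0.4 -33.1 2.0 -0.001 -0.000 0.002
```

View pics/s6.png

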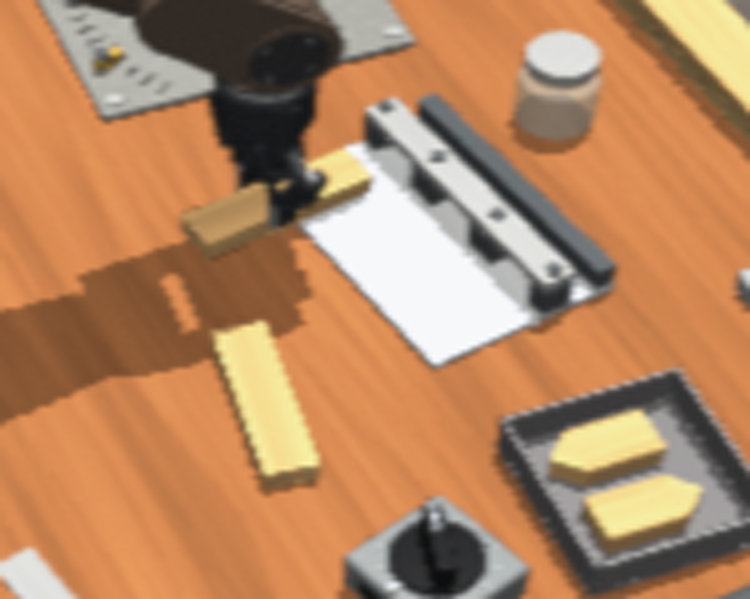

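View pics/z6.png

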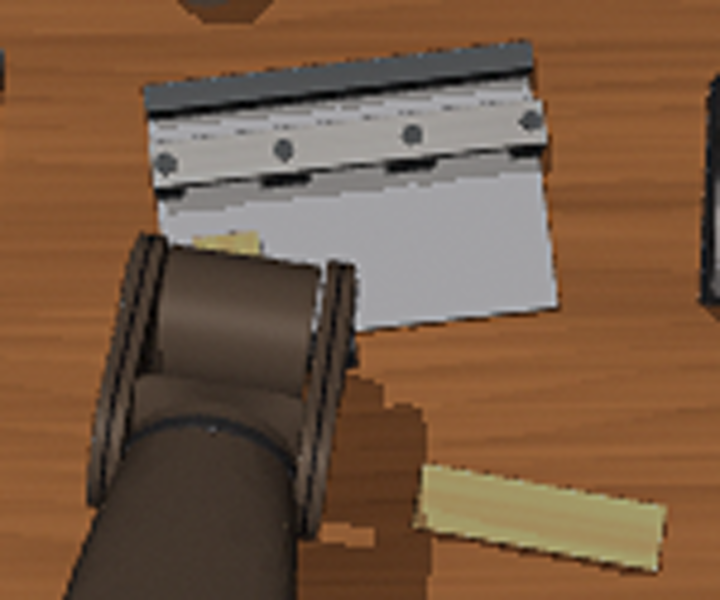

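```bash
cat >> h.py <<'E'
YW=np.radians(6.0); XH=np.array([np.cos(YW),np.sin(YW)]); YH=np.array([-XH[1],XH[0]])
SEAT={0:np.array([.6140,-.0486])+.078*YH,1:np.array([.6140,-.0486]),2:np.array([.6140,-.0486])-.078*YH}
def inlane(p,k): d=np.array(p)[:2]-SEAT[k]; return np.round([d@XH*1000,d@YH*1000],1)
E
python3 - <<'E'
from h import *
o=np.array([275,120]);f=lambda p,z:px2w("top",np.array(p)/4.8+o-0.4,z)
for p in[(193,238),(259,232)]: print(inlane(f(p,.039),0))
print(inlane([.5137,.0189],0))
E
```

```text
[-5.4 21.8]
[ -6.4 -18.5]
[-92.7  -0.4]
```

```bash
python3 -m crank '1 -15 1 0 0 0; 0 -15 0 0 0 0; 0 -12 0 0 0 0; 0 0 0 0 0 0'
python3 -m crank '0 -10 0 0 0 0; 0 -10 0 0 0 0; 0 -6 0 0 0 0; 0 0 0 0 0 0'; python3 -c "
from h import *
print(inlane(readout.get_state()['eef_pos'],0))"
```

```text
time: 16.55
eef_pos: [0.5564, 0.0224, 0.0245]
tcp_rot: [0.744, -0.668, 0.0, -0.0]
contact_force: [0.1, 0.9, -1.0]
opening: 0.451
time: 17.05
eef_pos: [0.5814, 0.0251, 0.0244]
tcp_rot: [0.744, -0.668, 0.0, -0.0]
contact_force: [-1.2, 0.3, 0.1]
opening: 0.449
[-24.7  -1.3]
```

```bash
python3 -m crank '0 -4 0 0 0 0; 0 -3 0 0 0 0; 0 0 0 0 0 0'
python3 -m crank '0 -3 0 0 0 0; 0 0 0 0 0 0'; python3 -m crank '0 -2 0 0 0 0; 0 0 0 0 0 0';python3 -m crank '0 -2 0 0 0 0; 0 0 0 0 0 0'; python3 -c "
from h import *
print(inlane(readout.get_state()['eef_pos'],0))"
```

```text
time: 17.42
eef_pos: [0.588, 0.0259, 0.0244]
tcp_rot: [0.744, -0.668, 0.0, -0.0]
contact_force: [0.4, 0.5, -1.4]
opening: 0.449
time: 17.68
eef_pos: [0.591, 0.0262, 0.0244]
tcp_rot: [0.744, -0.668, 0.0, -0.0]
contact_force: [0.2, 0.2, -1.5]
opening: 0.45
time: 17.92
eef_pos: [0.5929, 0.0264, 0.0243]
tcp_rot: [0.744, -0.668, 0.0, -0.0]
contact_force: [0.5, -0.3, -1.7]
opening: 0.451
time: 18.18
eef_pos: [0.5935, 0.0266, 0.0238]
tcp_rot: [0.744, -0.668, -0.001, 0.001]
contact_force: [-5.1, -1.0, 0.1]
opening: 0.452
[-12.6  -1. ]
```

```bash
python3 -m crank '0 0 2 0 0 0; 0 0 0 0 0 0';python3 -m crank '0 -1 1 0 0 0; 0 0 0 0 0 0'; python3 -m crank '0 0 0 0 0 0; 0 0 0 0 0 0' 0.12
```

```text
time: 18.42
eef_pos: [0.5935, 0.0267, 0.0217]
tcp_rot: [0.744, -0.668, -0.001, 0.001]
contact_force: [-4.9, -0.4, 0.5]
opening: 0.452
time: 18.68
eef_pos: [0.5935, 0.0268, 0.0215]
tcp_rot: [0.744, -0.668, -0.003, 0.002]
contact_force: [-10.6, -0.9, 8.0]
opening: 0.451
time: 18.92
eef_pos: [0.5973, 0.0267, 0.0221]
tcp_rot: [0.744, -0.668, 0.001, -0.001]
contact_force: [-0.5, 1.0, -0.0]
opening: 0.563
```

```bash
python3 -m crank '0 0 -40 0 0 0; 0 0 -55 0 0 0; 0 0 0 0 0 0' 0.12; python3 p.py 425 -173 115 -10.7
```

```text
time: 19.3
eef_pos: [0.6008, 0.0263, 0.123]
tcp_rot: [0.744, -0.668, 0.006, -0.004]
contact_force: [-0.1, 0.8, 0.3]
opening: 0.559
q [-0.12  0.23  1.86  0.    1.04  1.34] p [600.8  26.3 123. ] F [-0.1  0.8  0.3] op 0.559 t 19.3
25.6 28.0 0.8 -0.001 -0.002 -0.182; 20.1 32.2 0.8 -0.001 -0.002 -0.182; 13.9 35.3 0.9 -0.001 -0.002 -0.182; 7.3 37.3 0.9 -0.001 -0.002 -0.182; 0.4 38.0 0.9 -0.001 -0.002 -0.182
-6.5 37.4 1.0 -0.001 -0.002 -0.182; -13.1 35.6 1.1 -0.001 -0.002 -0.182
```

```bash
python3 -m crank '26 28 0 0 0 -0.182; 20 32 0 0 0 -0.182; 14 35 0 0 0 -0.182; 7 37 0 0 0 -0.182; 0 38 0 0 0 -0.182' 0.5
python3 -m crank '-6 37 1 0 0 -0.182; -13 36 1 0 0 -0.182; 0 0 0 0 0 0'
python3 - <<'E'
from m import *
im=snap("top","top7.png")
for o in wood(im,.034): print({k:np.round(v,3).tolist() for k,v in o.items()})
s=snap("side","side7.png")
cv2.imwrite('pics/s7.png',cv2.resize(s[160:300,270:420,::-1],None,fx=5,fy=4.28,interpolation=cv2.INTER_CUBIC))
cv2.imwrite('pics/z7.png',cv2.resize(im[120:245,275:425,::-1],None,fx=4.8,fy=4.8,interpolation=cv2.INTER_CUBIC))
E
python3 p.py 425 -173 8 -10.7
```

```text
time: 19.92
eef_pos: [0.4695, -0.1157, 0.1157]
tcp_rot: [0.963, -0.27, 0.0, 0.0]
contact_force: [-0.1, 0.7, -0.7]
opening: 0.746
time: 20.3
eef_pos: [0.4194, -0.1733, 0.1136]
tcp_rot: [0.995, -0.097, -0.0, -0.0]
contact_force: [-0.1, -0.1, 0.5]
opening: 0.75
{'px': [445.145, 91.106], 'n': 207, 'cen': [0.829, -0.338], 'wh': [224.747, 9.419], 'mean': [0.829, -0.338], 'yaw': 85.742, 'ra': 85.93}
{'px': [436.1, 160.315], 'n': 311, 'cen': [0.616, -0.306], 'wh': [37.946, 77.34], 'mean': [0.621, -0.305], 'yaw': 175.956, 'ra': 88.231}
{'px': [457.287, 162.777], 'n': 314, 'cen': [0.616, -0.366], 'wh': [38.708, 77.022], 'mean': [0.613, -0.366], 'yaw': 175.674, 'ra': 84.688}
{'px': [329.411, 177.48], 'n': 496, 'cen': [0.575, 0.008], 'wh': [114.977, 38.512], 'mean': [0.574, 0.008], 'yaw': -158.705, 'ra': 20.004}
{'px': [370.078, 223.88], 'n': 217, 'cen': [0.436, -0.111], 'wh': [52.84, 38.087], 'mean': [0.437, -0.109], 'yaw': 94.293, 'ra': 78.074}
q [-0.61 -0.07  2.2   0.    1.02 -0.42] p [ 420.6 -172.1  114. ] F [ 0.5  0.6 -0.7] op 0.749 t 20.4
2.2 0.0 53.0 -0.000 -0.000 -0.003; 2.2 0.0 53.0 -0.000 -0.000 -0.003
```

View pics/s7.png

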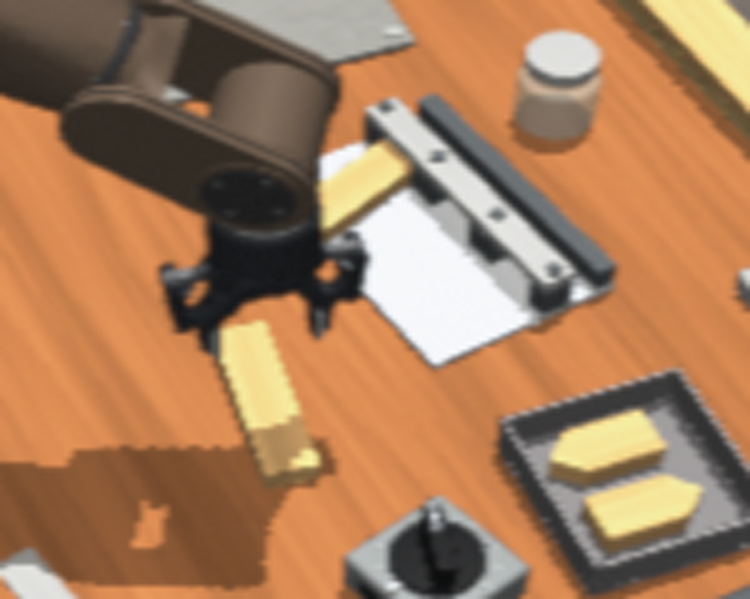

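View pics/z7.png

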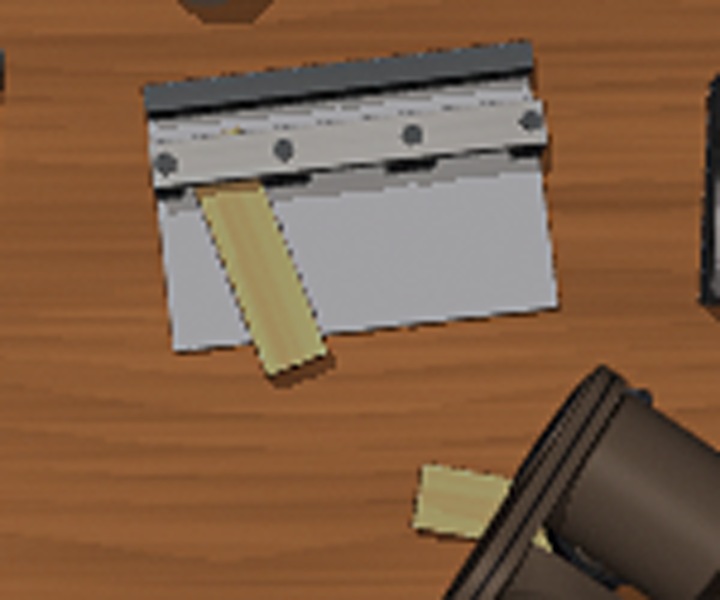

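The blank in lane 0 has swung about 15° since release, either from a knock or from being dragged as I lifted. I'll straighten it after the second blank, which goes to the far lane. The second blank hasn't moved, so I'm gripping it now.

```bash
python3 -m crank '4 0 45 0 0 0; 0 0 45 0 0 0; 0 0 15 0 0 0; 0 0 0 0 0 0'
python3 -m crank '0 0 0 0 0 0; 0 0 0 0 0 0; 0 0 0 0 0 0; 0 0 0 0 0 0' -0.4 60;python3 -m crank '0 0 -40 0 0 0; 0 0 -20 0 0 0; 0 0 0 0 0 0'; python3 p.py 529.7 -136 70 -84
```

```text
time: 20.9
eef_pos: [0.4244, -0.172, 0.0087]
tcp_rot: [0.996, -0.095, -0.001, -0.001]
contact_force: [0.0, 0.1, 0.1]
opening: 0.751
time: 21.4
eef_pos: [0.4261, -0.1738, 0.0114]
tcp_rot: [0.995, -0.095, 0.002, 0.001]
contact_force: [-0.4, 1.1, 6.9]
opening: 0.447
time: 21.78
eef_pos: [0.4257, -0.1738, 0.0714]
tcp_rot: [0.995, -0.095, 0.002, 0.001]
contact_force: [0.1, 0.5, -0.7]
opening: 0.445
q [-0.61  0.01  2.21 -0.    0.92 -0.42] p [ 425.7 -173.8   71.4] F [ 0.1  0.5 -0.7] op 0.445 t 21.8
13.6 -8.1 0.2 -0.000 -0.001 0.182; 11.9 -10.4 0.2 -0.000 -0.001 0.182; 9.8 -12.4 0.2 -0.000 -0.001 0.182; 7.4 -14.0 0.2 -0.000 -0.001 0.182; 4.7 -15.1 0.2 -0.000 -0.001 0.182
1.9 -15.7 0.2 -0.000 -0.001 0.182; -1.0 -15.8 0.2 -0.000 -0.001 0.182
```

```bash
python3 -m crank '14 -8 0 0 0 0.182; 12 -10 0 0 0 0.182; 10 -12 0 0 0 0.182; 7 -14 0 0 0 0.182; 5 -14 0 0 0 0.182'
python3 -m crank '2 -15 0 0 0 0.182; -1 -15 0 0 0 0.182; 0 0 0 0 0 0; 0 0 0 0 0 0'
python3 p.py 529 -136 26 -84
python3 - <<'E'
from m import *
im=snap("top","top8.png")
cv2.imwrite('pics/z8.png',cv2.resize(im[120:245,275:425,::-1],None,fx=4.8,fy=4.8,interpolation=cv2.INTER_CUBIC))
E
```

```text
time: 22.4
eef_pos: [0.4975, -0.1468, 0.0677]
tcp_rot: [0.851, -0.525, -0.001, 0.0]
contact_force: [-0.2, -0.0, -0.7]
opening: 0.45
time: 22.9
eef_pos: [0.5253, -0.137, 0.0683]
tcp_rot: [0.745, -0.667, -0.001, 0.0]
contact_force: [0.4, -1.0, -0.7]
opening: 0.451
q [-0.44  0.2   2.01 -0.    0.94  1.02] p [ 525.3 -137.    68.3] F [ 0.4 -1.  -0.7] op 0.451 t 22.9
-0.6 -3.8 42.3 0.002 0.001 0.005
```

View pics/z8.png

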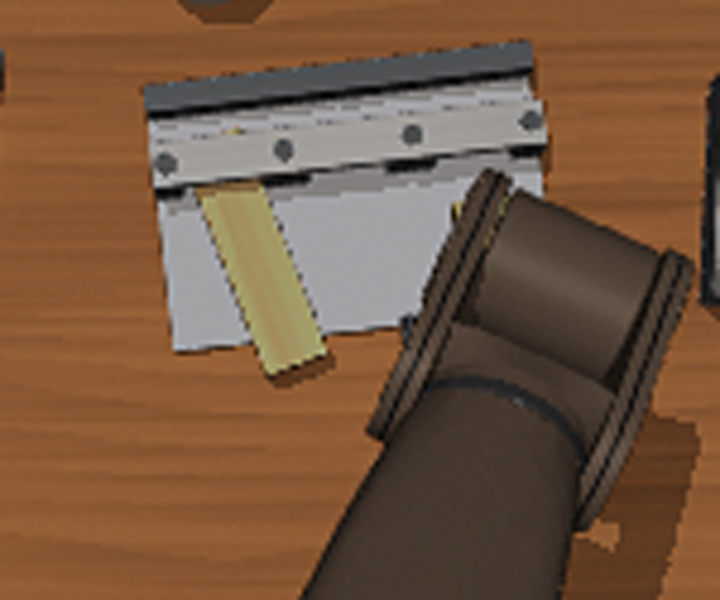

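Same procedure as before: lower, advance in the lane and feel for the stop.

```bash
python3 -m crank '0 0 30 0 0 0; 0 0 13 0 0 0; 0 0 0 0 0 0'
python3 -m crank '0 -13 0 0 0 0.004; 0 -13 1 0 0 0; 0 -12 0 0 0 0; 0 0 0 0 0 0'
python3 - <<'E'
from m import *
print(inlane(readout.get_state()['eef_pos'],2))
im=snap("top","top9.png")
cv2.imwrite('pics/z9.png',cv2.resize(im[120:245,275:425,::-1],None,fx=4.8,fy=4.8,interpolation=cv2.INTER_CUBIC))
s=snap("side","side9.png")
cv2.imwrite('pics/s9.png',cv2.resize(s[160:300,270:420,::-1],None,fx=5,fy=4.28,interpolation=cv2.INTER_CUBIC))
E
```

```text
time: 23.32
eef_pos: [0.5251, -0.1369, 0.0251]
tcp_rot: [0.744, -0.668, -0.002, 0.0]
contact_force: [-0.6, 0.1, -0.5]
opening: 0.447
time: 23.82
eef_pos: [0.5657, -0.1333, 0.0259]
tcp_rot: [0.743, -0.67, 0.001, -0.0]
contact_force: [0.1, 0.0, -1.4]
opening: 0.448
[-56.9  -1.2]
```

View pics/z9.png

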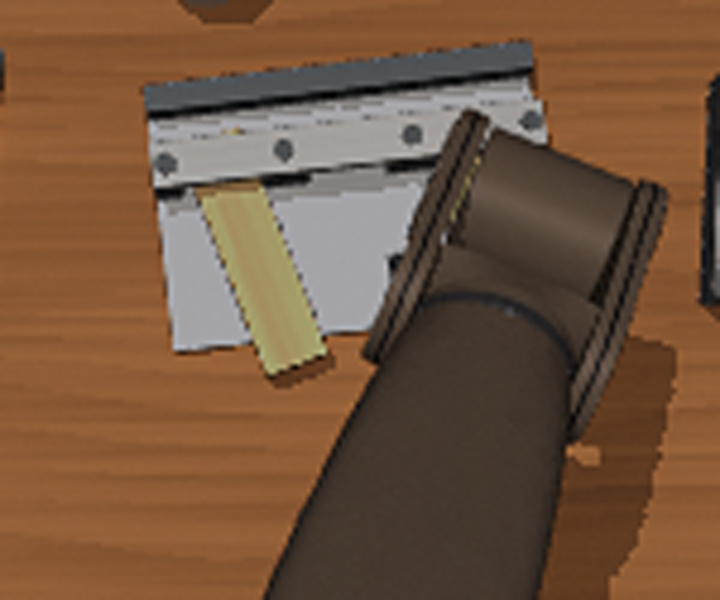

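View pics/s9.png

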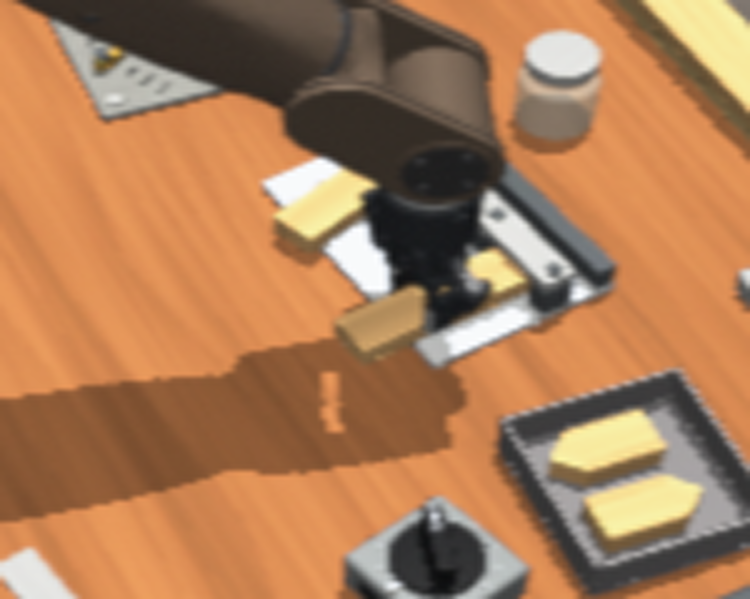

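```bash
python3 -m crank '-1 -13 1 0 0 0; 0 -13 0 0 0 0; 0 -8 0 0 0 0; 0 0 0 0 0 0'
python3 -m crank '0 -4 0 0 0 0; 0 0 0 0 0 0'; python3 -m crank '0 -3 0 0 0 0; 0 0 0 0 0 0';python3 -m crank '0 -2 0 0 0 0; 0 0 0 0 0 0'; python3 -c "
from h import *
print(inlane(readout.get_state()['eef_pos'],2))"
```

```text
time: 24.42
eef_pos: [0.5987, -0.1288, 0.0244]
tcp_rot: [0.743, -0.67, 0.0, -0.0]
contact_force: [-0.6, -0.5, -0.2]
opening: 0.449
time: 24.68
eef_pos: [0.602, -0.1284, 0.0243]
tcp_rot: [0.742, -0.67, 0.0, 0.0]
contact_force: [-0.3, 1.4, -1.2]
opening: 0.446
time: 24.92
eef_pos: [0.605, -0.1281, 0.0244]
tcp_rot: [0.743, -0.67, 0.0, -0.0]
contact_force: [0.1, -0.4, -1.7]
opening: 0.453
time: 25.18
eef_pos: [0.607, -0.1279, 0.0244]
tcp_rot: [0.743, -0.67, 0.0, -0.0]
contact_force: [-0.4, 0.2, -1.0]
opening: 0.449
[-15.2  -0.1]
```

```bash
python3 -m crank '0 -2 0 0 0 0; 0 0 0 0 0 0'; python3 -m crank '0 -2 0 0 0 0; 0 0 0 0 0 0';python3 -m crank '0 -1.5 0 0 0 0; 0 0 0 0 0 0'; python3 -c "
from h import *
print(inlane(readout.get_state()['eef_pos'],2))"
```

```text
time: 25.42
eef_pos: [0.6076, -0.1276, 0.0239]
tcp_rot: [0.743, -0.67, -0.001, 0.001]
contact_force: [-5.4, -1.1, 2.2]
opening: 0.449
time: 25.68
eef_pos: [0.6076, -0.1276, 0.0235]
tcp_rot: [0.743, -0.67, -0.004, 0.003]
contact_force: [-10.9, -1.8, 4.8]
opening: 0.446
time: 25.92
eef_pos: [0.6076, -0.1276, 0.0233]
tcp_rot: [0.743, -0.67, -0.005, 0.004]
contact_force: [-15.8, -2.9, 6.3]
opening: 0.449
[-14.7   0.1]
```

```bash
python3 -m crank '0 4 2 0 0 0; 0 0 0 0 0 0'; python3 -m crank '0 0 0 0 0 0; 0 0 0 0 0 0' 0.12;  python3 -m crank '0 0 -15 0 0 0; 0 0 -55 0 0 0; 0 0 -25 0 0 0; 0 0 0 0 0 0'; python3 p.py 555 20 120 -68.7
python3 - <<'E'
from m import *
im=snap("top","top10.png")
s=snap("side","side10.png")
cv2.imwrite('pics/s10.png',cv2.resize(s[160:300,270:420,::-1],None,fx=5,fy=4.28,interpolation=cv2.INTER_CUBIC))
for o in wood(im,.034): print({k:np.round(v,3).tolist() for k,v in o.items()},inlane(o['cen'],0))
E
```

```text
time: 26.18
eef_pos: [0.6077, -0.1277, 0.0219]
tcp_rot: [0.742, -0.67, -0.001, 0.0]
contact_force: [-3.3, -1.6, -1.2]
opening: 0.446
time: 26.42
eef_pos: [0.6097, -0.1278, 0.0231]
tcp_rot: [0.743, -0.67, 0.001, -0.001]
contact_force: [-0.6, 0.3, -0.6]
opening: 0.562
time: 26.92
eef_pos: [0.6109, -0.1285, 0.1218]
tcp_rot: [0.743, -0.67, 0.004, -0.002]
contact_force: [0.3, 0.7, -0.5]
opening: 0.556
q [-0.37  0.28  1.79  0.    1.06  1.1 ] p [ 610.9 -128.5  121.8] F [ 0.3  0.7 -0.5] op 0.556 t 26.9
-51.2 13.4 0.3 -0.002 -0.002 -0.090; -52.2 8.8 0.4 -0.002 -0.002 -0.090; -52.7 4.1 0.5 -0.002 -0.002 -0.090
{'px': [445.111, 91.106], 'n': 207, 'cen': [0.829, -0.338], 'wh': [224.753, 9.48], 'mean': [0.829, -0.338], 'yaw': 85.754, 'ra': 85.871} [ 183.6 -387.9]
{'px': [436.112, 160.321], 'n': 312, 'cen': [0.616, -0.306], 'wh': [37.946, 77.34], 'mean': [0.621, -0.305], 'yaw': 175.999, 'ra': 88.231} [ -24.6 -334.1]
{'px': [457.219, 162.809], 'n': 319, 'cen': [0.616, -0.366], 'wh': [38.708, 77.022], 'mean': [0.613, -0.366], 'yaw': 175.493, 'ra': 84.688} [ -31.5 -394. ]
{'px': [329.419, 177.522], 'n': 496, 'cen': [0.575, 0.008], 'wh': [114.977, 38.512], 'mean': [0.574, 0.008], 'yaw': -158.777, 'ra': 20.004} [-32.8 -17.8]
```

View pics/s10.png

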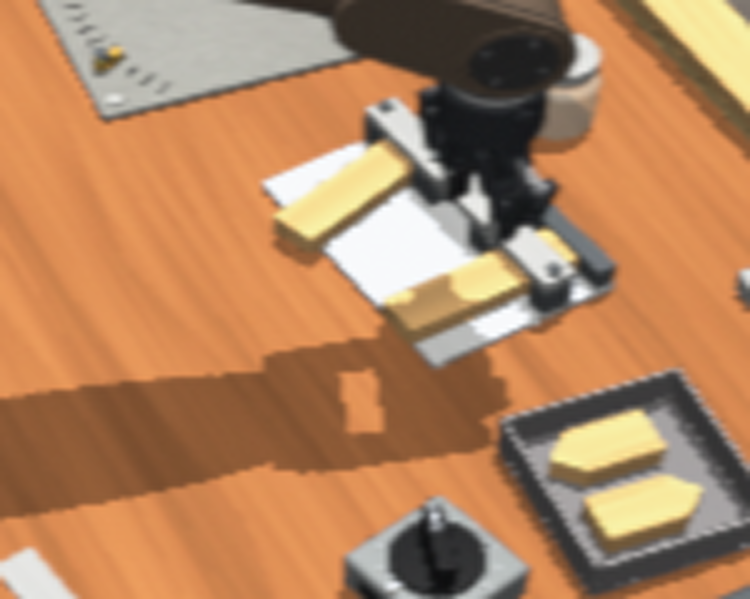

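Lane 2 is seated: its end shows past the bar at the stop. I'll regrasp the lane 0 blank, draw it out, straighten it and reinsert it.

```bash
python3 -m crank '-50 13 0 0 0 -0.09; -51 9 0 0 0 -0.09; -52 4 0 0 0 -0.08; 0 0 0 0 0 0' 0.4
python3 p.py 575 8 18 -69.5
```

```text
time: 27.52
eef_pos: [0.5504, 0.0208, 0.1147]
tcp_rot: [0.824, -0.566, -0.003, 0.001]
contact_force: [0.2, 0.7, -0.3]
opening: 0.697
q [-0.15  0.15  1.97  0.    1.03  1.06] p [550.4  20.8 114.7] F [ 0.2  0.7 -0.3] op 0.697 t 27.5
10.6 -9.4 48.3 0.002 0.001 0.005; 10.4 -9.3 48.3 0.002 0.001 0.005
```

```bash
python3 -m crank '11 -9 0 0 0 0.008; 10 -9 35 0 0 0; 0 0 45 0 0 0; 0 0 16 0 0 0; 0 0 0 0 0 0'
python3 p.py 575 8 18 -69.5
```

```text
time: 28.15
eef_pos: [0.5771, 0.0035, 0.0199]
tcp_rot: [0.82, -0.572, -0.001, 0.001]
contact_force: [0.1, 0.6, 0.3]
opening: 0.697
q [-0.17  0.34  1.94 -0.    0.86  1.05] p [577.1   3.5  19.9] F [0.1 0.6 0.3] op 0.697 t 28.1
-4.9 0.5 1.9 0.003 0.001 -0.005
```

```bash
python3 -m crank '-5 0 2 0 0 0; 0 0 0 0 0 0' 
python3 -m crank '0 0 0 0 0 0; 0 0 0 0 0 0; 0 0 0 0 0 0; 0 0 0 0 0 0' -0.4 60
python3 -m crank '0 10 -2 0 0 0; 0 20 0 0 0 0; 0 20 0 0 0 0; 0 10 0 0 0 0; 0 0 0 0 0 0'
python3 - <<'E'
from m import *
im=snap("top","top11.png")
cv2.imwrite('pics/z11.png',cv2.resize(im[120:245,275:425,::-1],None,fx=4.8,fy=4.8,interpolation=cv2.INTER_CUBIC))
s=snap("side","side11.png")
cv2.imwrite('pics/s11.png',cv2.resize(s[160:300,270:420,::-1],None,fx=5,fy=4.28,interpolation=cv2.INTER_CUBIC))
print(inlane(readout.get_state()['eef_pos'],0))
E
```

```text
time: 28.4
eef_pos: [0.5769, 0.0093, 0.0209]
tcp_rot: [0.821, -0.571, 0.001, -0.001]
contact_force: [-0.0, 0.1, -0.7]
opening: 0.699
time: 28.9
eef_pos: [0.577, 0.0089, 0.021]
tcp_rot: [0.821, -0.571, 0.001, -0.0]
contact_force: [-2.0, -0.4, 6.2]
opening: 0.448
time: 29.52
eef_pos: [0.5186, -0.0118, 0.0212]
tcp_rot: [0.821, -0.571, -0.001, 0.0]
contact_force: [1.2, -0.1, 0.4]
opening: 0.451
[-90.2 -31.3]
```

View pics/z11.png

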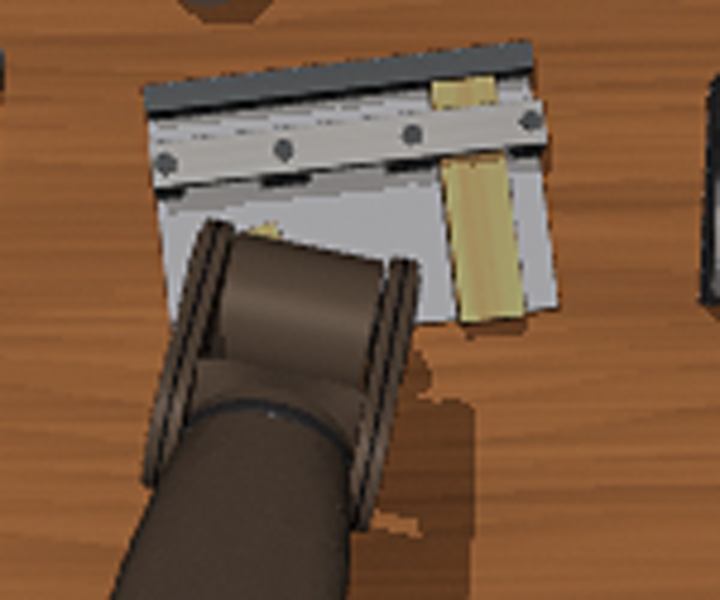

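View pics/s11.png

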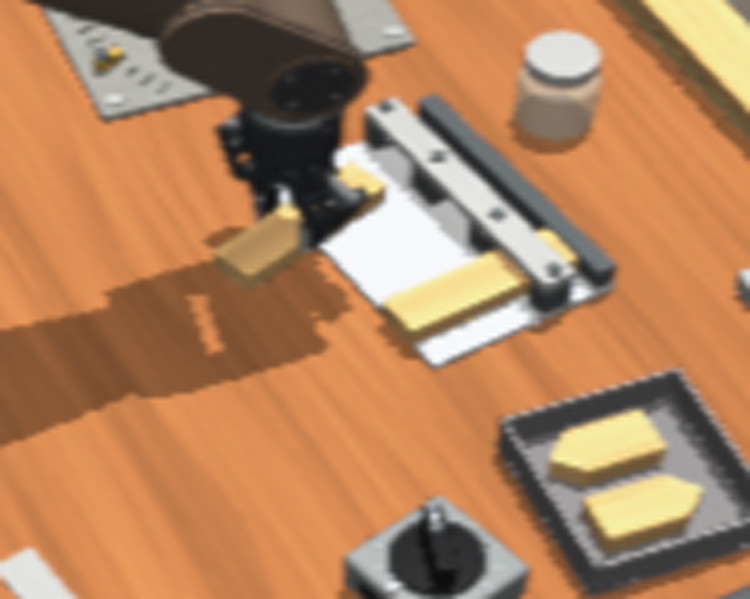

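```bash
python3 -m crank '0 0 -6 0 0 0; 0 0 0 0 0 0'; python3 p.py 515.5 19.5 28 -84 4
```

```text
time: 29.88
eef_pos: [0.5203, -0.0116, 0.0278]
tcp_rot: [0.821, -0.571, 0.001, -0.0]
contact_force: [-0.8, 0.4, -0.7]
opening: 0.446
q [-0.22  0.22  2.08  0.    0.84  1.  ] p [520.3 -11.6  27.8] F [-0.8  0.4 -0.7] op 0.446 t 29.9
-7.7 -1.6 -0.0 -0.000 -0.000 0.063; -7.8 -1.1 -0.0 -0.000 -0.000 0.063; -7.9 -0.6 -0.0 -0.000 -0.000 0.063; -7.9 -0.1 -0.0 -0.000 -0.000 0.063
```

```bash
python3 -m crank '-8 -2 0 0 0 0.063; -8 -1 0 0 0 0.063; -8 0 0 0 0 0.063; -8 0 0 0 0 0.063; 0 0 0 0 0 0'
python3 - <<'E'
from m import *
im=snap("top","top12.png")
cv2.imwrite('pics/z12.png',cv2.resize(im[120:245,275:425,::-1],None,fx=4.8,fy=4.8,interpolation=cv2.INTER_CUBIC))
s=readout.get_state();print(inlane(s['eef_pos'],0), np.degrees(2*np.arctan2(s['tcp_rot'][1],s['tcp_rot'][0])))
E
```

```text
time: 30.5
eef_pos: [0.5141, 0.0206, 0.0272]
tcp_rot: [0.743, -0.669, -0.0, 0.0]
contact_force: [-0.6, 0.3, -0.5]
opening: 0.445
[-92.   1.] -84.00784133458012
```

View pics/z12.png

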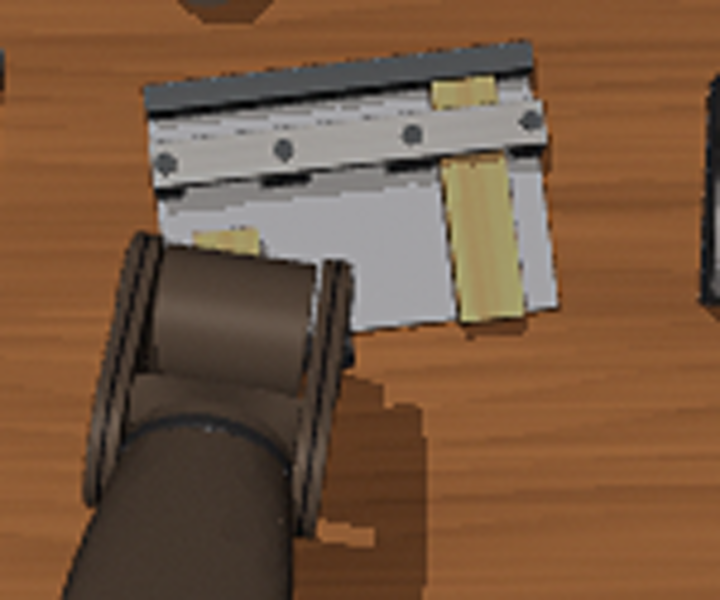

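```bash
python3 -m crank '2 0 4 0 0 0; 0 -13 0 0 0 0; 0 -13 0 0 0 0; 0 -12 0 0 0 0; 0 0 0 0 0 0'
python3 -m crank '0 -12 0 0 0 0; 0 -10 0 0 0 0; 0 -8 0 0 0 0; 0 0 0 0 0 0'
python3 -m crank '0 -4 0 0 0 0; 0 0 0 0 0 0'; python3 -m crank '0 -3 0 0 0 0; 0 0 0 0 0 0'; python3 -c "
from h import *
print(inlane(readout.get_state()['eef_pos'],0))"
```

```text
time: 31.18
eef_pos: [0.5537, 0.022, 0.0236]
tcp_rot: [0.743, -0.67, 0.001, -0.0]
contact_force: [0.8, -0.0, -1.0]
opening: 0.449
time: 31.68
eef_pos: [0.5828, 0.0252, 0.0235]
tcp_rot: [0.743, -0.67, 0.0, -0.0]
contact_force: [-0.8, 0.6, -1.8]
opening: 0.452
time: 31.92
eef_pos: [0.5861, 0.0256, 0.0233]
tcp_rot: [0.743, -0.67, -0.0, 0.0]
contact_force: [-0.7, -0.2, -0.9]
opening: 0.448
time: 32.17
eef_pos: [0.5892, 0.0259, 0.0234]
tcp_rot: [0.743, -0.67, 0.0, -0.0]
contact_force: [0.4, -0.3, -1.3]
opening: 0.446
[-16.9  -1.3]
```

```bash
python3 -m crank '0 -2 0 0 0 0; 0 0 0 0 0 0'; python3 -m crank '0 -2 0 0 0 0; 0 0 0 0 0 0';python3 -m crank '0 -2 0 0 0 0; 0 0 0 0 0 0'; python3 -c "
from h import *
print(inlane(readout.get_state()['eef_pos'],0))"
```

```text
time: 32.42
eef_pos: [0.5911, 0.0261, 0.0233]
tcp_rot: [0.743, -0.67, 0.0, -0.0]
contact_force: [-0.6, -0.4, -0.1]
opening: 0.446
time: 32.67
eef_pos: [0.5912, 0.0261, 0.0228]
tcp_rot: [0.743, -0.67, -0.002, 0.002]
contact_force: [-5.6, -1.2, 1.8]
opening: 0.453
time: 32.92
eef_pos: [0.5912, 0.0261, 0.0223]
tcp_rot: [0.743, -0.669, -0.004, 0.004]
contact_force: [-10.6, -2.1, 4.4]
opening: 0.449
[-14.9  -1.4]
```

```bash
python3 -m crank '0 2.5 1.5 0 0 0; 0 0 0 0 0 0'; python3 -m crank '0 0 0 0 0 0; 0 0 0 0 0 0' 0.12;  python3 -m crank '0 0 -15 0 0 0; 0 0 -55 0 0 0; 0 0 -35 0 0 0; -40 0 -10 0 0 0; -50 0 0 0 0 0'; python3 -m crank '-60 0 0 0 0 0; -60 0 0 0 0 0; 0 0 0 0 0 0'
python3 - <<'E'
from m import *
im=snap("top","top13.png")
cv2.imwrite('pics/z13.png',cv2.resize(im[120:245,275:425,::-1],None,fx=4.8,fy=4.8,interpolation=cv2.INTER_CUBIC))
s=readout.get_state();print(s['time'],s['qpos'].round(2),s['eef_pos'])
E
```

```text
time: 33.17
eef_pos: [0.5913, 0.0262, 0.0213]
tcp_rot: [0.743, -0.67, -0.001, 0.001]
contact_force: [-4.5, -1.8, 0.3]
opening: 0.449
time: 33.42
eef_pos: [0.5938, 0.0262, 0.0225]
tcp_rot: [0.742, -0.67, 0.001, -0.001]
contact_force: [-0.4, 0.3, 0.6]
opening: 0.561
time: 34.05
eef_pos: [0.5853, 0.1161, 0.1406]
tcp_rot: [0.742, -0.671, 0.002, -0.002]
contact_force: [-0.0, -0.1, 0.2]
opening: 0.56
time: 34.42
eef_pos: [0.5706, 0.2391, 0.1385]
tcp_rot: [0.744, -0.668, 0.0, -0.001]
contact_force: [-0.3, -0.8, 0.3]
opening: 0.561
34.475 [ 0.23  0.25  1.8  -0.    1.09  1.69] [0.57095678 0.23712202 0.13818307]
```

View pics/z13.png

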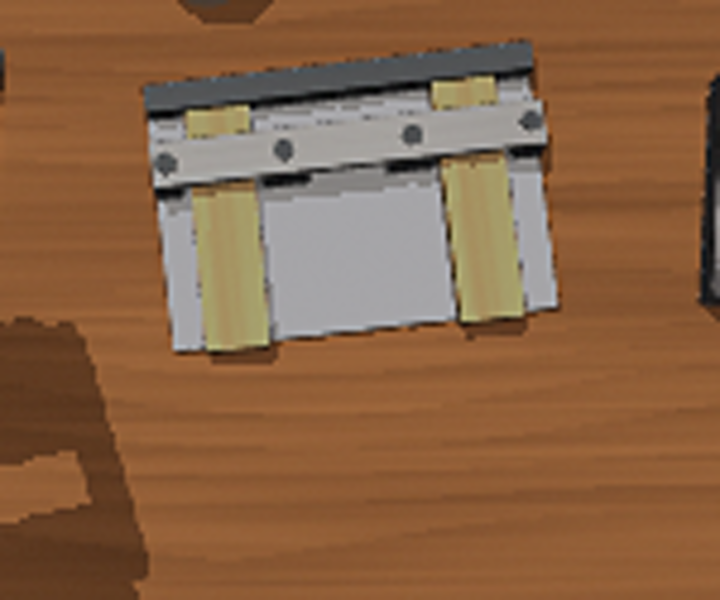

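Run:
```python
from h import *
im=cv2.imread('pics/top2.png')
sub=im[196:220,234:262]
cv2.imwrite('pics/z14.png',cv2.resize(sub,None,fx=20,fy=20,interpolation=cv2.INTER_NEAREST))
im=cv2.imread('pics/side3.png')
cv2.imwrite('pics/s14.png',cv2.resize(im[164:184,280:304],None,fx=24,fy=24,interpolation=cv2.INTER_NEAREST))
# predicted tab rectangle for several angles
P=np.array([.681,.3023])
for a in (190,192,194,196,198):
    r=np.radians(a);d=np.array([np.cos(r),np.sin(r)]);n=np.array([-d[1],d[0]])
    print(a,[w2px("top",[*(P+d*l+n*w),z])[0].round(1).tolist() for l,w,z in((.192,0,.024),(.205,0,.027),(.218,0,.024))],[w2px("side",[*(P+d*l),z])[0].round(1).tolist() for l,z in((.192,.024),(.205,.027),(.218,.024))])
```

```text
190 [[240.8, 206.6], [241.3, 210.9], [242.3, 215.3]] [[291.6, 168.7], [288.9, 169.5], [286.3, 171.4]]
192 [[243.0, 206.2], [243.7, 210.4], [244.8, 214.8]] [[292.5, 169.6], [289.9, 170.5], [287.4, 172.4]]
194 [[245.3, 205.6], [246.1, 209.8], [247.3, 214.2]] [[293.5, 170.5], [291.0, 171.5], [288.5, 173.5]]
196 [[247.5, 205.0], [248.5, 209.2], [249.8, 213.5]] [[294.5, 171.4], [292.0, 172.5], [289.6, 174.5]]
198 [[249.6, 204.3], [250.8, 208.4], [252.3, 212.7]] [[295.6, 172.3], [293.2, 173.4], [290.8, 175.5]]
```

View pics/z14.png

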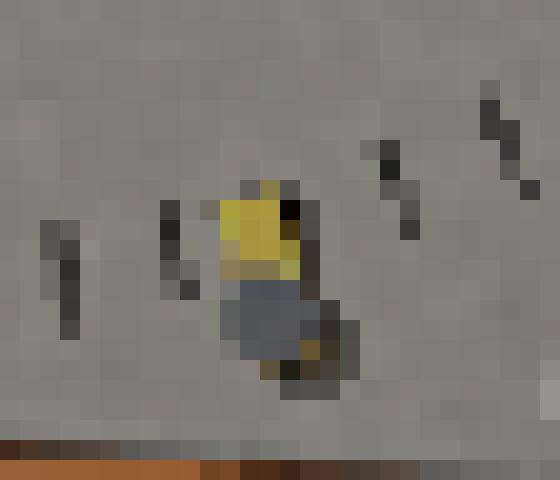

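View pics/s14.png

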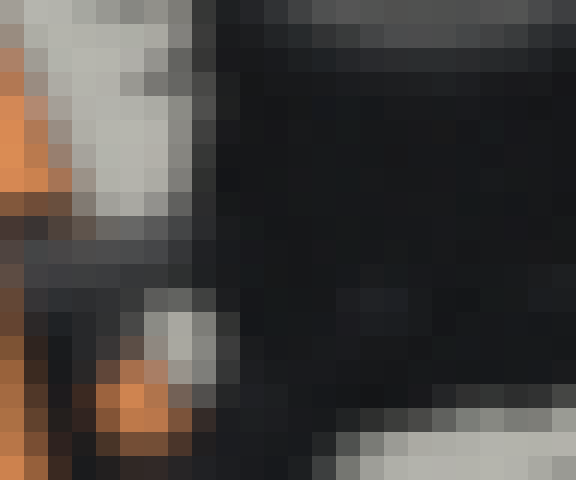

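```bash
python3 p.py 528.5 365 125 -112
```

```text
q [ 0.23  0.25  1.8  -0.    1.09  1.69] p [571.  237.1 138.2] F [-0.6 -0.7 -1. ] op 0.559 t 34.5
-43.9 9.5 4.4 -0.001 0.000 0.164; -41.8 16.6 4.4 -0.001 0.000 0.164; -38.5 23.1 4.4 -0.001 0.000 0.164
```

```bash
python3 -m crank '-44 9 3 0 0 0.164; -42 17 3 0 0 0.164; -38 23 3 0 0 0.164; 0 0 0 0 0 0; 0 0 0 0 0 0' 0.5 40
python3 - <<'E'
from m import *
s=snap("side","side15.png")
cv2.imwrite('pics/s15.png',cv2.resize(s[100:200,240:370,::-1],None,fx=6,fy=6,interpolation=cv2.INTER_CUBIC))
E
python3 p.py 529 365 42 -112
```

```text
time: 35.1
eef_pos: [0.53, 0.3619, 0.1283]
tcp_rot: [-0.557, 0.83, -0.0, 0.0]
contact_force: [-0.1, 0.2, -0.2]
opening: 0.75
q [ 0.44  0.31  1.74 -0.    1.09  2.4 ] p [530.1 361.6 128.3] F [ 0.4 -0.1 -0.2] op 0.747 t 35.1
-1.3 1.2 43.1 -0.000 0.000 -0.003; -1.3 1.2 43.1 -0.000 0.000 -0.003
```

View pics/s15.png

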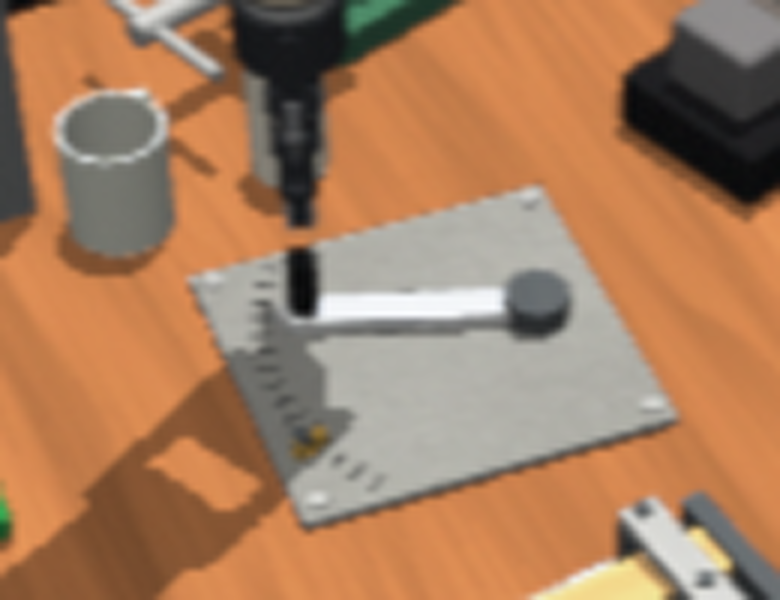

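```bash
python3 -m crank '-3 2 40 0 0 0; 0 0 40 0 0 0; 0 0 5 0 0 0; 0 0 0 0 0 0'
python3 -m crank '0 0 0 0 0 0; 0 0 0 0 0 0; 0 0 0 0 0 0; 0 0 0 0 0 0' -0.7 30
python3 - <<'E'
from h import *
s=readout.get_state();p=s['eef_pos'];print(p,s['contact_force'],s['opening'])
d=p[:2]-np.array([.681,.3023]);print(np.hypot(*d),np.degrees(np.arctan2(d[1],d[0])))
E
```

```text
time: 35.65
eef_pos: [0.5294, 0.3659, 0.0437]
tcp_rot: [-0.557, 0.831, -0.0, 0.0]
contact_force: [-0.2, 0.6, 0.2]
opening: 0.748
time: 36.15
eef_pos: [0.5294, 0.367, 0.0447]
tcp_rot: [-0.557, 0.83, -0.0, 0.001]
contact_force: [-1.3, -2.0, 6.0]
opening: 0.279
[0.5293957  0.36695233 0.04470704] [-1.27231355 -1.97286609  6.00410854] 0.27914532176625884
0.16481440318897492 156.90395857371772
```

```bash
python3 -m crank '18.4 -0.8 0 0 0 -0.111; 18.4 -0.8 0 0 0 -0.111; 18.4 -0.8 0 0 0 -0.111; 18.4 -0.8 0 0 0 -0.111; 0 0 0 0 0 0'
python3 - <<'E'
from h import *
s=readout.get_state();p=s['eef_pos'];print(p,s['contact_force'],s['opening'])
d=p[:2]-np.array([.681,.3023]);print(np.hypot(*d),np.degrees(np.arctan2(d[1],d[0])))
E
python3 p.py 521.8 259.0 44 -74
```

```text
time: 36.78
eef_pos: [0.5155, 0.2945, 0.0447]
tcp_rot: [0.726, -0.687, -0.0, -0.0]
contact_force: [-4.4, -0.6, 8.7]
opening: 0.268
[0.51547373 0.29446596 0.04468225] [-4.42305893 -0.55997811  8.67901027] 0.2678307631079715
0.16571155188253728 -177.29032238390616
q [0.35 0.33 1.9  0.   0.92 1.86] p [515.5 294.5  44.7] F [-4.4 -0.6  8.7] op 0.268 t 36.8
17.9 -2.2 0.3 -0.000 0.000 -0.112; 18.0 -0.2 0.3 -0.000 0.000 -0.112
```

```bash
python3 -m crank '18 -2 0 0 0 -0.111; 17 0 0 0 0 -0.111; 0 0 0 0 0 0; 0 0 0 0 0 0'
python3 - <<'E'
from h import *
s=readout.get_state();p=s['eef_pos'];print(p,s['contact_force'],s['opening'])
d=p[:2]-np.array([.681,.3023]);print(np.hypot(*d),np.degrees(np.arctan2(d[1],d[0]))%360)
E
```

```text
time: 37.28
eef_pos: [0.5205, 0.2597, 0.0446]
tcp_rot: [0.798, -0.603, -0.001, 0.001]
contact_force: [-6.1, -3.1, 11.0]
opening: 0.268
[0.52047428 0.25971902 0.0446478 ] [-6.10866142 -3.09581762 10.98977357] 0.26796429103909786
0.16607723177190412 194.85612296706734
```

```bash
python3 -m crank '0 1 0 0 0 0; 0 0 0 0 0 0' ; python3 -m crank '0 0 0 0 0 0; 0 0 0 0 0 0' 0.1
python3 -m crank '0 0 -50 0 0 0; 0 0 -50 0 0 0; 60 0 0 0 0 0; 60 0 0 0 0 0; 60 0 0 0 0 0'
python3 - <<'E'
from m import *
im=snap("top","top16.png")
cv2.imwrite('pics/z16.png',cv2.resize(im[115:245,175:305,::-1],None,fx=4.6,fy=4.6,interpolation=cv2.INTER_CUBIC))
s=snap("side","side16.png")
cv2.imwrite('pics/s16.png',cv2.resize(s[125:190,265:360,::-1],None,fx=8,fy=8,interpolation=cv2.INTER_CUBIC))
E
```

```text
time: 37.52
eef_pos: [0.5205, 0.2598, 0.0447]
tcp_rot: [0.798, -0.603, 0.0, 0.0]
contact_force: [-3.9, -2.7, 8.3]
opening: 0.271
time: 37.78
eef_pos: [0.52, 0.2599, 0.0426]
tcp_rot: [0.798, -0.603, -0.0, -0.0]
contact_force: [-1.3, 0.2, -0.5]
opening: 0.55
time: 38.4
eef_pos: [0.5696, 0.0853, 0.1427]
tcp_rot: [0.798, -0.602, 0.0, -0.0]
contact_force: [0.1, -0.3, 0.3]
opening: 0.55
```

View pics/z16.png

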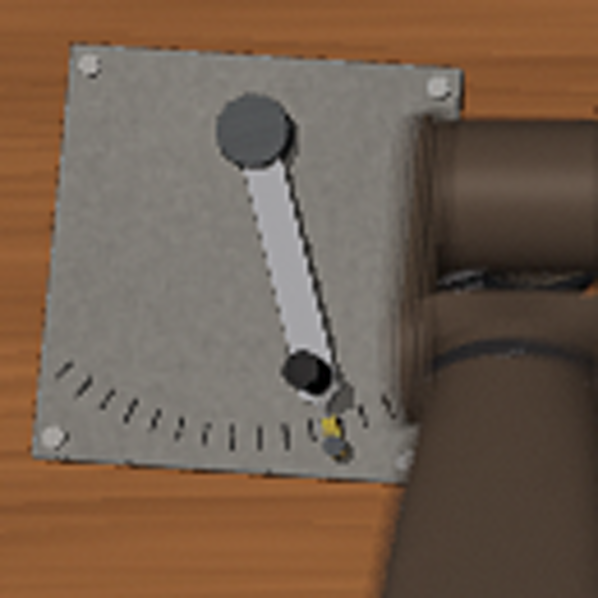

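View pics/s16.png

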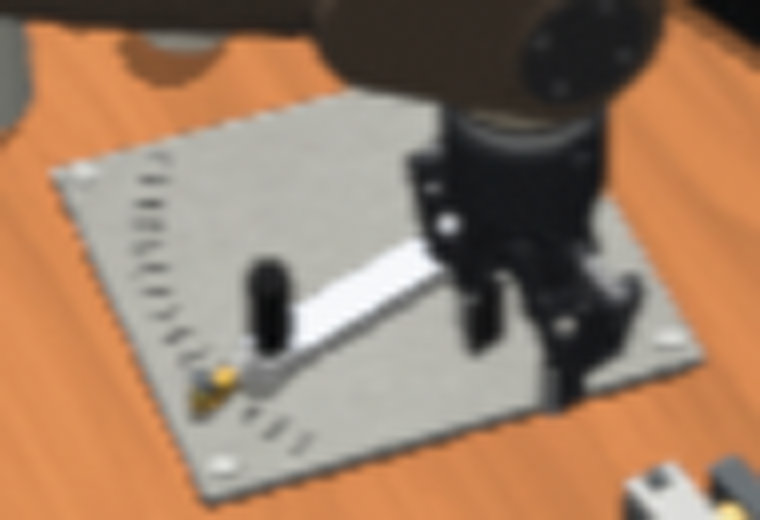

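Run:
```python
from h import *
def armdir(f,bx):
    im=cv2.imread(f).astype(int); x0,y0,x1,y1=bx
    sub=im[y0:y1,x0:x1]; m=(sub.min(2)>145)
    v,u=np.nonzero(m); u=u+x0; v=v+y0
    P=np.array([px2w("top",(a,b),.03)[:2] for a,b in zip(u,v)])
    # drop outliers
    for _ in range(3):
        c=P.mean(0); e,V=np.linalg.eigh(np.cov(P.T)); ax=V[:,1]; n=V[:,0]
        k=abs((P-c)@n)<.018; P=P[k]
    if ax[0]>0: ax=-ax
    Pv=np.array([.681,.3023]); 
    print(f,len(P),"dir",np.degrees(np.arctan2(ax[1],ax[0]))%360,"extent",np.ptp((P-c)@ax),"offset of pivot from axis",(Pv-c)@n*1000, "dir n",n)
    b=c-Pv; print("pivot->centroid",np.degrees(np.arctan2(b[1],b[0]))%360)
armdir('pics/top16.png',(226,152,248,189)); armdir('pics/top0.png',(210,152,232,189))
# sub-pixel pivot cap centre: dark disc
im=cv2.imread('pics/top16.png').astype(int)[130:160,215:245]; 
m=(im.max(2)<95)&(abs(im[:,:,0]-im[:,:,2])<25); 
n,l,s,c=cv2.connectedComponentsWithStats(m.astype(np.uint8)); i=1+s[1:,4].argmax(); print("cap",c[i]+[215,130],s[i])
for z in(.03,.036,.04): print(z,px2w("top",c[i]+[215,130],z))
for p,z in[((246.6,205.3),.024),((248.3,213.2),.024),((247.4,209.3),.024)]: 
    for pv in([.681,.3023],):
        d=px2w("top",p,z)[:2]-pv; print(np.hypot(*d),np.degrees(np.arctan2(d[1],d[0]))%360)
```

```text
pics/top16.png 314 dir 195.03647654733396 extent 0.11750939742035942 offset of pivot from axis 0.5655833730489681 dir n [ 0.25943394 -0.96576086]
pivot->centroid 194.64955068502303
pics/top0.png 312 dir 157.74556947898762 extent 0.12068906927832135 offset of pivot from axis -0.43916234203274573 dir n [-0.37872019 -0.92551122]
pivot->centroid 158.04300550929804
cap [230.82040816 144.14285714] [  7   6  18  24 245]
0.03 [0.67761197 0.2990023  0.03      ]
0.036 [0.67633588 0.29776033 0.036     ]
0.04 [0.67548516 0.29693235 0.04      ]
0.19209608768627928 195.21608975644085
0.21594449250714642 194.91365604990514
0.2041324396276841 195.00563559563537
```

Arm direction measures 195.0° and the tab direction 195.0°, so the fence is set. Next is the knob: centre (456,−356), bar at 75°, mark at 195°, so it turns 120° anticlockwise.

```bash
python3 p.py 456 -356 140 -15 9
```

```text
q [-0.03  0.16  1.9  -0.    1.08  1.27] p [570.9  81.8 142.8] F [ 0.4  0.7 -0.3] op 0.549 t 38.5
43.5 25.3 0.4 0.000 -0.000 -0.115; 40.3 30.1 0.4 0.000 -0.000 -0.115; 36.5 34.6 0.3 0.000 -0.000 -0.115; 32.3 38.6 0.3 0.000 -0.000 -0.115; 27.6 42.0 0.3 0.000 -0.000 -0.115
22.6 44.9 0.3 0.000 -0.000 -0.115; 17.3 47.2 0.3 0.000 -0.000 -0.115; 11.8 48.9 0.3 0.000 -0.000 -0.115; 6.0 49.9 0.3 0.000 -0.000 -0.115
```

```bash
python3 -m crank '43 25 0 0 0 -0.115; 40 30 0 0 0 -0.115; 36 35 0 0 0 -0.115; 32 39 0 0 0 -0.115; 28 42 0 0 0 -0.115'
python3 -m crank '23 45 0 0 0 -0.115; 17 47 0 0 0 -0.115; 12 49 0 0 0 -0.115; 6 50 0 0 0 -0.115; 0 0 0 0 0 0' 0.2
python3 - <<'E'
from m import *
s=snap("side","side17.png")
cv2.imwrite('pics/s17.png',cv2.resize(s[230:330,310:440,::-1],None,fx=6,fy=6,interpolation=cv2.INTER_CUBIC))
E
python3 p.py 456 -356 60 -15
```

```text
time: 39.12
eef_pos: [0.5056, -0.1566, 0.1425]
tcp_rot: [0.937, -0.35, -0.0, -0.0]
contact_force: [0.1, 0.4, -1.1]
opening: 0.547
time: 39.75
eef_pos: [0.4555, -0.3534, 0.1426]
tcp_rot: [0.991, -0.131, 0.0, 0.0]
contact_force: [-0.8, 0.7, 0.3]
opening: 0.598
q [-0.83  0.16  1.9   0.    1.08 -0.57] p [ 455.8 -351.5  142.3] F [ 0.2 -0.8 -0.1] op 0.596 t 39.8
0.7 2.2 41.2 -0.000 0.000 -0.000; 0.7 2.1 41.2 -0.000 0.000 -0.000
```

View pics/s17.png

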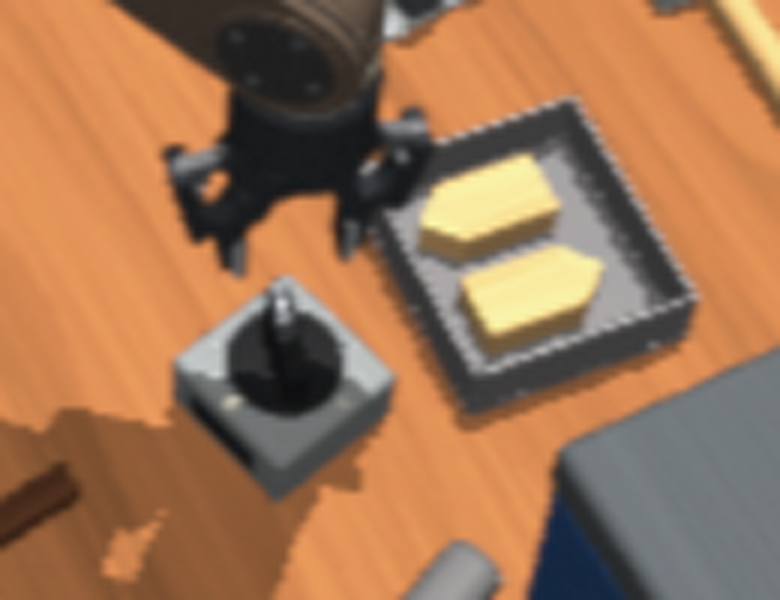

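```bash
python3 -m crank '1 4 40 0 0 0; 0 0 30 0 0 0; 0 0 11 0 0 0; 0 0 0 0 0 0'
python3 -m crank '0 0 0 0 0 0; 0 0 0 0 0 0; 0 0 0 0 0 0; 0 0 0 0 0 0; 0 0 0 0 0 0' -0.9 40
python3 -c "
from h import *
s=readout.get_state();print(s['eef_pos'],s['contact_force'],s['wrist_torque'],s['opening'],s['qpos'].round(2))"
```

```text
time: 40.3
eef_pos: [0.4562, -0.3538, 0.0613]
tcp_rot: [0.992, -0.129, -0.001, -0.001]
contact_force: [0.0, -0.1, 0.6]
opening: 0.601
time: 40.92
eef_pos: [0.4568, -0.3559, 0.0635]
tcp_rot: [0.992, -0.129, 0.001, 0.001]
contact_force: [-0.1, 1.8, 5.2]
opening: 0.146
[ 0.45677552 -0.35592173  0.06351377] [-0.06603613  1.82167491  5.22278331] [0.273807   0.07754741 0.01519132] 0.14574019784255646 [-0.84  0.27  1.93  0.    0.94 -0.58]
```

```bash
python3 -m crank '0 0 0 0 0 -0.13; 0 0 0 0 0 -0.13; 0 0 0 0 0 -0.13; 0 0 0 0 0 -0.13; 0 0 0 0 0 0'
python3 -m crank '0 0 0 0 0 -0.13; 0 0 0 0 0 -0.13; 0 0 0 0 0 -0.13; 0 0 0 0 0 -0.14; 0 0 0 0 0 0'
python3 -c "
from h import *
s=readout.get_state();print(s['eef_pos'],s['contact_force'],s['wrist_torque'],s['opening'],s['qpos'].round(2))"
```

```text
time: 41.55
eef_pos: [0.4538, -0.3558, 0.0635]
tcp_rot: [0.991, 0.131, -0.003, -0.001]
contact_force: [-9.3, 1.8, 11.1]
opening: 0.151
time: 42.18
eef_pos: [0.4512, -0.3573, 0.0635]
tcp_rot: [0.922, 0.387, -0.006, -0.002]
contact_force: [-18.2, -2.7, 12.7]
opening: 0.154
[ 0.45124965 -0.35731102  0.0634645 ] [-18.22926957  -2.71512729  12.65033969] [-0.47566578  2.94132198 -0.05568741] 0.15434331330046636 [-0.84  0.27  1.93 -0.01  0.95 -1.63]
```

```bash
python3 -m crank '0 0 0 0 0 0; 0 0 0 0 0 0' 0.1; python3 -m crank '0 0 -30 0 0 0; 0 0 -40 0 0 0; 0 0 0 0 0 0.18; 0 0 0 0 0 0.18; 0 0 0 0 0 0.18'
python3 - <<'E'
from m import *
s=snap("side","side18.png")
cv2.imwrite('pics/s18.png',cv2.resize(s[230:330,310:440,::-1],None,fx=6,fy=6,interpolation=cv2.INTER_CUBIC))
im=snap("top","top18.png")
cv2.imwrite('pics/z18.png',cv2.resize(im[185:245,425:495,::-1],None,fx=8,fy=8,interpolation=cv2.INTER_CUBIC))
E
```

```text
time: 42.42
eef_pos: [0.456, -0.3552, 0.0617]
tcp_rot: [0.923, 0.385, 0.0, 0.0]
contact_force: [-0.4, 0.9, 0.4]
opening: 0.545
time: 43.05
eef_pos: [0.4563, -0.3548, 0.1316]
tcp_rot: [0.992, 0.123, 0.0, -0.0]
contact_force: [-0.7, -1.1, 0.5]
opening: 0.547
```

View pics/s18.png

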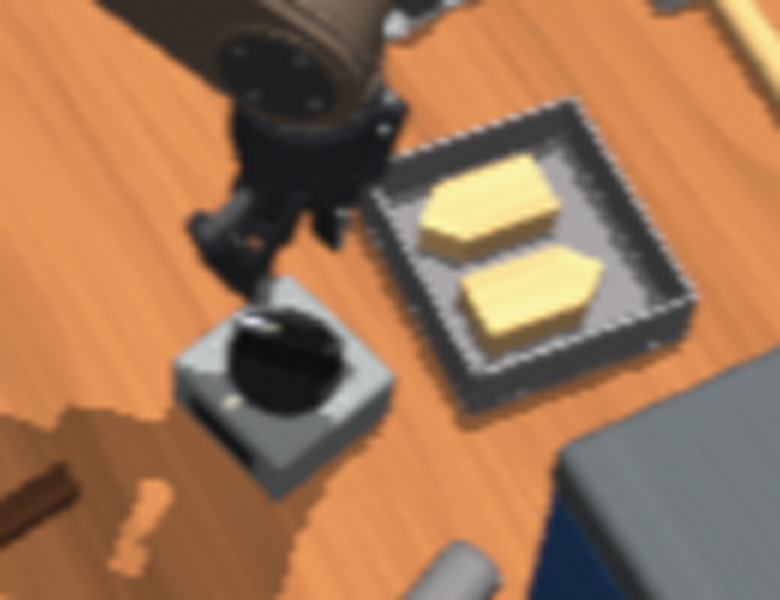

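View pics/z18.png

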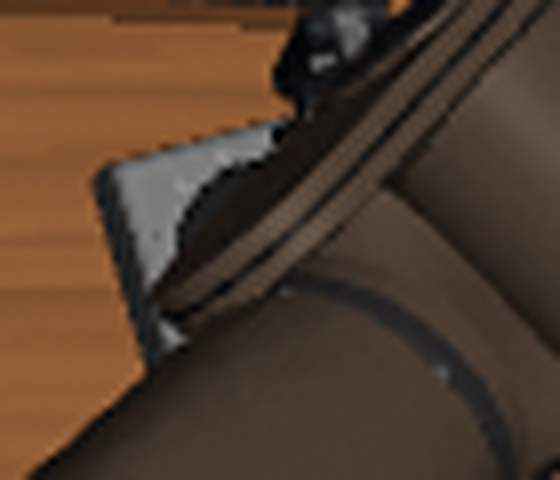

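```bash
python3 -m crank '0 0 0 0 0 0.174; 0 0 0 0 0 0.174; 0 0 0 0 0 0.174; 0 0 0 0 0 0.174; 0 0 0 0 0 0.174'
python3 -m crank '0 0 0 0 0 0.174; 0 0 0 0 0 0.174; 0 0 0 0 0 0.174; 0 0 0 0 0 0.174; 0 0 0 0 0 0.174'
python3 -m crank '0 0 0 0 0 0.174; 0 0 0 0 0 0.174; 0 0 0 0 0 0.174; 0 0 0 0 0 0.174; 0 0 0 0 0 0'
python3 p.py 455.3 -361 61 -134.7
```

```text
time: 43.78
eef_pos: [0.4562, -0.3549, 0.1315]
tcp_rot: [0.952, -0.305, -0.0, -0.0]
contact_force: [0.9, 0.2, 0.2]
opening: 0.55
time: 44.4
eef_pos: [0.4562, -0.3549, 0.1315]
tcp_rot: [0.735, -0.678, -0.0, -0.0]
contact_force: [-0.2, -0.2, 0.1]
opening: 0.552
time: 45.02
eef_pos: [0.4561, -0.3549, 0.1316]
tcp_rot: [-0.462, 0.887, 0.0, 0.0]
contact_force: [-0.8, 0.2, -0.2]
opening: 0.548
q [-0.84  0.18  1.9   0.    1.07  1.34] p [ 456.1 -354.9  131.6] F [-0.8  0.2 -0.2] op 0.548 t 45.0
2.7 -1.4 35.3 0.000 0.000 0.085; 2.6 -1.6 35.3 0.000 0.000 0.085
```

```bash
python3 -m crank '3 -1 30 0 0 0.085; 2 -2 30 0 0 0.085; 0 0 10 0 0 0; 0 0 0 0 0 0'
python3 -m crank '0 0 0 0 0 0; 0 0 0 0 0 0; 0 0 0 0 0 0; 0 0 0 0 0 0; 0 0 0 0 0 0' -0.9 40
python3 -c "
from h import *
s=readout.get_state();print(s['eef_pos'],s['contact_force'],s['wrist_torque'],s['opening'],s['qpos'].round(2))"
```

```text
time: 45.52
eef_pos: [0.4551, -0.3606, 0.0613]
tcp_rot: [-0.385, 0.923, 0.001, -0.0]
contact_force: [-0.3, 0.6, 0.5]
opening: 0.55
time: 46.15
eef_pos: [0.4557, -0.3621, 0.0635]
tcp_rot: [-0.383, 0.924, -0.001, 0.0]
contact_force: [-3.2, -0.4, 6.3]
opening: 0.15
[ 0.45572856 -0.36213132  0.06352938] [-3.21977349 -0.44985522  6.28282013] [-0.08092384  0.43920656  0.05503478] 0.15014362513773138 [-0.85  0.28  1.92 -0.    0.94  1.51]
```

Remaining turn is about 60° anticlockwise, until the stop is felt.

```bash
python3 -m crank '0 0 0 0 0 -0.13; 0 0 0 0 0 -0.13; 0 0 0 0 0 -0.13; 0 0 0 0 0 -0.13; 0 0 0 0 0 0'
python3 -m crank '0 0 0 0 0 -0.13; 0 0 0 0 0 -0.13; 0 0 0 0 0 -0.1; 0 0 0 0 0 0'
python3 -c "
from h import *
s=readout.get_state();print(s['eef_pos'],s['contact_force'],s['wrist_torque'],s['opening'],s['qpos'].round(2),np.degrees(2*np.arctan2(s['tcp_rot'][1],s['tcp_rot'][0])))"
```

```text
time: 46.78
eef_pos: [0.4559, -0.3618, 0.0635]
tcp_rot: [-0.608, 0.794, -0.001, -0.0]
contact_force: [-1.8, 0.2, 6.2]
opening: 0.152
time: 47.28
eef_pos: [0.4558, -0.3616, 0.0635]
tcp_rot: [0.74, -0.672, 0.001, 0.0]
contact_force: [-1.6, -0.2, 7.1]
opening: 0.155
[ 0.45583153 -0.361622    0.06350768] [-1.64050289 -0.22413102  7.14201863] [0.23065187 0.31326509 0.06365183] 0.15474566965841322 [-0.84  0.28  1.92  0.    0.94  0.63] -84.45431662172821
```

```bash
for i in 1; do :; done; python3 -m crank '0 0 0 0 0 -0.1; 0 0 0 0 0 0'
cat > w.py <<'E'
from h import *
s=readout.get_state();print("F",s['contact_force'].round(1),"M",s['wrist_torque'].round(2),"q6",s['qpos'][5].round(3),"yaw",np.degrees(2*np.arctan2(s['tcp_rot'][1],s['tcp_rot'][0])).round(2))
E
python3 w.py; python3 -m crank '0 0 0 0 0 -0.06; 0 0 0 0 0 0'; python3 w.py; python3 -m crank '0 0 0 0 0 -0.05; 0 0 0 0 0 0'; python3 w.py
```

```text
time: 47.52
eef_pos: [0.4558, -0.3615, 0.0635]
tcp_rot: [0.773, -0.634, 0.001, 0.0]
contact_force: [-2.3, -0.1, 5.5]
opening: 0.153
F [-2.3 -0.1  5.5] M [0.2  0.34 0.06] q6 0.529 yaw -78.72
time: 47.78
eef_pos: [0.4558, -0.3615, 0.0635]
tcp_rot: [0.792, -0.611, 0.001, -0.0]
contact_force: [-3.0, -0.1, 6.6]
opening: 0.148
F [-3.  -0.1  6.6] M [ 0.2   0.34 -0.01] q6 0.469 yaw -75.32
time: 48.02
eef_pos: [0.4558, -0.3615, 0.0635]
tcp_rot: [0.805, -0.593, 0.001, -0.001]
contact_force: [-3.1, 0.7, 6.6]
opening: 0.158
F [-3.1  0.7  6.6] M [ 0.12  0.49 -0.91] q6 0.423 yaw -72.75
```

Torque jumped to 0.9 N m at a bar angle of about 195°, so the stop is reached. One small extra press, then release and a look.

```bash
python3 -m crank '0 0 0 0 0 -0.03; 0 0 0 0 0 0'; python3 w.py; python3 -m crank '0 0 0 0 0 0; 0 0 0 0 0 0' 0.1; python3 -m crank '0 0 -40 0 0 0; 0 0 -60 0 0 0; -60 0 -40 0 0 0; -60 0 0 0 0 0; -60 0 0 0 0 0'; python3 -m crank '-60 0 0 0 0 0; -60 0 0 0 0 0; -50 0 0 0 0 0; 0 0 0 0 0 0'
python3 - <<'E'
from m import *
s=snap("side","side19.png")
cv2.imwrite('pics/s19.png',cv2.resize(s[230:330,310:440,::-1],None,fx=6,fy=6,interpolation=cv2.INTER_CUBIC))
im=snap("top","top19.png")
cv2.imwrite('pics/z19.png',cv2.resize(im[185:245,425:495,::-1],None,fx=8,fy=8,interpolation=cv2.INTER_CUBIC))
for o in wood(im,.034): print({k:np.round(v,3).tolist() for k,v in o.items()})
E
```

```text
time: 48.28
eef_pos: [0.4558, -0.3615, 0.0635]
tcp_rot: [0.813, -0.582, 0.001, -0.001]
contact_force: [-1.7, -0.2, 7.5]
opening: 0.149
F [-1.7 -0.2  7.5] M [ 0.12  0.53 -1.31] q6 0.395 yaw -71.16
time: 48.52
eef_pos: [0.4551, -0.3607, 0.0614]
tcp_rot: [0.816, -0.579, -0.0, -0.0]
contact_force: [1.0, -0.1, -0.4]
opening: 0.545
time: 49.15
eef_pos: [0.398, -0.1972, 0.1967]
tcp_rot: [0.815, -0.579, 0.0, -0.0]
contact_force: [0.3, 0.7, 1.0]
opening: 0.549
time: 49.65
eef_pos: [0.3414, -0.0357, 0.1958]
tcp_rot: [0.817, -0.577, 0.0, -0.0]
contact_force: [0.6, -0.1, 0.3]
opening: 0.548
{'px': [445.024, 91.106], 'n': 208, 'cen': [0.829, -0.338], 'wh': [224.77, 9.498], 'mean': [0.829, -0.338], 'yaw': 85.677, 'ra': 85.678}
{'px': [436.106, 160.35], 'n': 311, 'cen': [0.616, -0.306], 'wh': [37.946, 77.34], 'mean': [0.621, -0.305], 'yaw': 176.159, 'ra': 88.231}
{'px': [457.361, 162.81], 'n': 310, 'cen': [0.616, -0.366], 'wh': [38.398, 77.017], 'mean': [0.613, -0.366], 'yaw': 175.444, 'ra': 84.481}
{'px': [375.281, 169.652], 'n': 431, 'cen': [0.596, -0.127], 'wh': [95.938, 38.86], 'mean': [0.596, -0.127], 'yaw': -173.608, 'ra': 5.994}
{'px': [322.662, 175.928], 'n': 432, 'cen': [0.579, 0.027], 'wh': [95.272, 38.992], 'mean': [0.579, 0.027], 'yaw': -175.32, 'ra': 4.713}
```

View pics/s19.png

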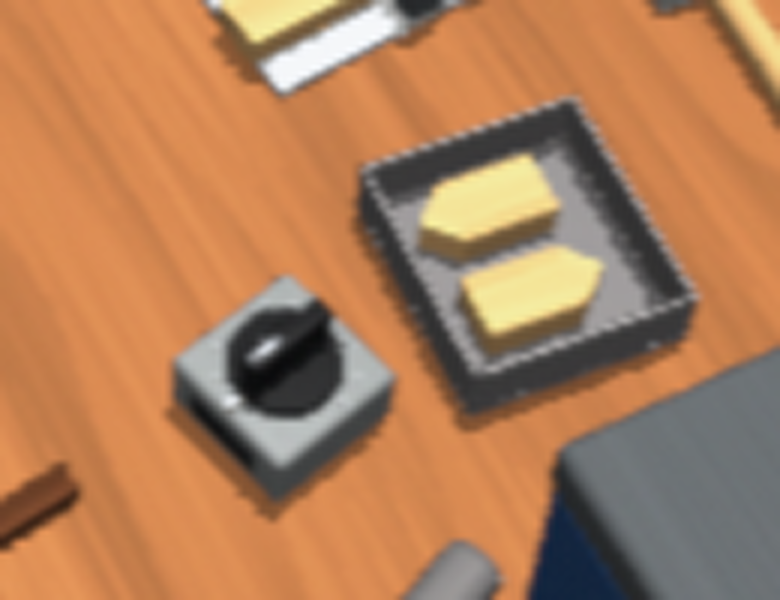

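View pics/z19.png

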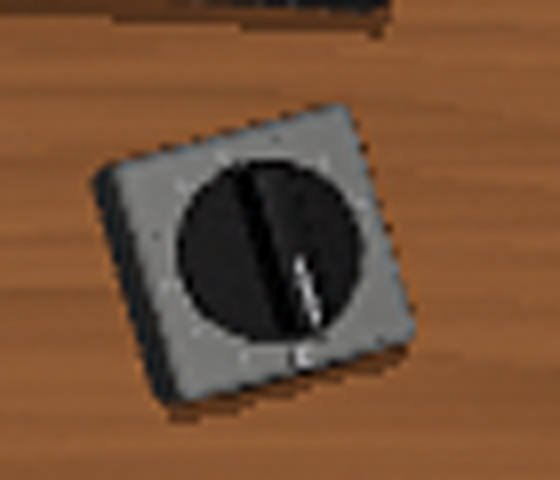

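View pics/top19.png

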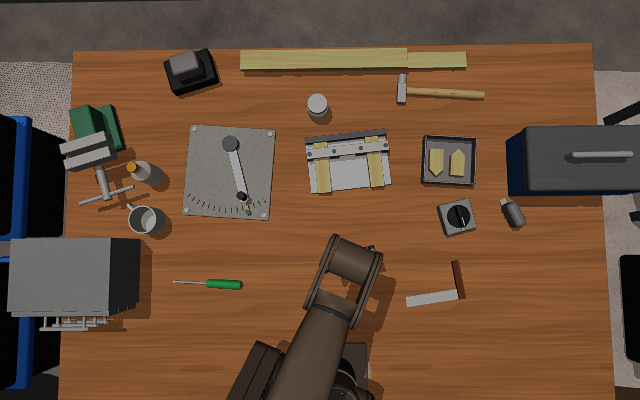

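Run:
```python
from h import *
im=cv2.cvtColor(cv2.imread('pics/top19.png'),cv2.COLOR_BGR2HSV)
m=((im[:,:,0]>=20)&(im[:,:,0]<=35)&(im[:,:,1]>60)&(im[:,:,2]>110))
for k,(a,b) in{0:(308,340),2:(360,388)}.items():
    mid=[]
    for r in range(125,200):
        c=np.nonzero(m[r,a:b])[0]
        if len(c)>=11: mid.append(inlane(px2w("top",(a+c.mean(),r),.034),k))
    mid=np.array(mid); f=np.polyfit(mid[:,0],mid[:,1],1); print(k,mid[:,0].min(),mid[:,0].max(),"rel yaw deg",np.degrees(np.arctan(f[0])),"lateral",f[1])
im0=cv2.imread('pics/top0.png').astype(int);im1=cv2.imread('pics/top19.png').astype(int)
d=(abs(im1-im0).sum(2)>90).astype(np.uint8)
n,l,s,c=cv2.connectedComponentsWithStats(cv2.dilate(d,np.ones((3,3))))
print([(s[i].tolist()) for i in range(1,n) if s[i,4]>25])
im=cv2.imread('pics/top19.png').astype(int)[152:189,226:248]
v,u=np.nonzero(im.min(2)>145);P=np.array([px2w("top",(a+226,b+152),.03)[:2] for a,b in zip(u,v)])
e,V=np.linalg.eigh(np.cov(P.T));print("fence",np.degrees(np.arctan2(V[1,1],V[0,1]))%180+180)
```

```text
0 -71.7 71.1 rel yaw deg -1.3946051029138404 lateral 0.5429935827297078
2 -72.1 71.4 rel yaw deg 0.24796210727189774 lateral 2.305020589590663
[[363, 134, 17, 10, 102], [312, 141, 17, 9, 92], [199, 148, 54, 58, 1473], [427, 148, 17, 31, 470], [447, 148, 19, 31, 474], [356, 151, 30, 41, 452], [314, 157, 26, 42, 374], [315, 178, 6, 5, 26], [125, 211, 272, 189, 14332], [449, 211, 18, 18, 110], [468, 215, 5, 9, 35], [360, 216, 55, 25, 934], [0, 281, 170, 119, 10147], [317, 339, 9, 6, 40], [364, 340, 10, 24, 137], [301, 342, 11, 3, 33], [295, 360, 7, 37, 165]]
fence 195.03647654733396
```

```bash
python3 -c "
from h import *
print(ctrl.sign_off())"
```

```text
the job is handed in; nothing more can be done
None
```

The mitre station is set up and handed in at about 50 s. Everything was done in the order asked, and `sign_off` gave no verdict.

- **Offcuts:** both lie flat in the grey tray. A finger pressed its wall with about 19 N while releasing the second one, under the 40 N limit.
- **Blanks:** only two were present. They are in the left and right lanes, pressed against the back stop with about 10–16 N before release.
    - The left blank swung about 15° after its first seating, so I drew it out, straightened it and pushed it home again.
    - In the last picture both reach the stop. The right blank is straight to about 0.3°. The left one shows about 1.4° of skew, which I left as it was.
- **Fence arm:** it points at 195.0° and the brass tab lies at 195.0°, measured from the top camera to roughly 0.5°.
- **Knob:** turned about 120° anticlockwise in two grips until the torque rose sharply at the stop. After release the white line meets the white mark.
- **Other things on the bench:** they look unmoved in the last picture. A before-and-after comparison showed changes only at the parts I moved and around the arm and its shadow. That shadow covered part of the left front of the bench, so there I relied on looking at the picture.

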